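# Gauge the middle rail saddle of a stack and restack

### The job

Take the middle saddle out of the three-high stack: lift the top one off and set it aside flat on a free place, then try the channel of the middle one square on the sloping stepped gauge until it stops. If it passes the upper go step and stops on the no-go step, lay it upright and flat in the shallow wooden tray; if it also goes down over the no-go step it is worn, so lay it in the deep scrap bin instead. Finally restack the top saddle on the bottom one, ends flush and fully down over the rib; set everything down without dropping it, and leave the two-high stack, the bottom saddle and everything else where they are.

Things in the scene. Friction and masses are not known exactly. Their poses are not given: they have to be found in the camera images.
- saddle_top_c (a point): uppermost of the three-high stack. Aluminium rail saddle, an inverted U 110 mm long (own x), 40 wide (own y), 28 high, about 0.26 kg; a rib 14 wide stands 5 mm proud along its top; its underside has a channel 16 deep and 18 wide, open at both ends. This point: centre of the 110 x 40 x 28 block, 14 mm above its underside; z up
- saddle_low_c (a point): lowest of the three-high stack, standing on the table: same shape and size, channel 18 mm wide; same point and axes. Stacked saddles stand 28 mm apart in height, the rib of the lower one in the channel of the upper one. To the right of this stack the table is free round x 0.44, y -0.035 (110 x 110 mm); beyond that a lead about 10 mm thick lies slantwise across the table
- saddle_a_c (a point): saddle that is either the middle one of the three-high stack or the upper one of the two-high stack. Same outside shape and size, point and axes as saddle_top. Of saddle_a and saddle_b one has a good channel, 18 mm wide, the other a worn one, 25 mm wide; which is which is not known beforehand, only the gauge tells
- saddle_b_c (a point): the other of those two: same outside shape and size, point and axes as saddle_a
- saddle_next_c (a point): lower saddle of the two-high stack, which stands about 0.11 m beyond the three-high one and is not part of the job; same outside shape and size, point and axes
- ridge: stepped steel gauge bar, 106 mm long, sloping 30 degrees, its top facing up and towards the robot, about 0.095 m high. Origin: middle of its top face; own x up the slope along the bar, y across, z outward, square to the top face. Upper (go) step 14.5 mm wide, 8 high; below it the no-go step, 21.5 wide, 9 high; below that a body 34 wide. A saddle goes on along -z, its length along x
- gauge: firm stand of the gauge bar, base plate 150 x 76 mm, 12 mm high; origin under its centre, x away from the robot. A good saddle stops on the no-go step with its underside 8 mm below the origin of ridge, measured along ridge's z; a worn one stops only at 16 mm below it; one that rides on the top face is at 0 and is not aligned
- tray_in (a point): centre of the floor of the shallow wooden tray for good saddles; inside 100 x 134 mm (own x, y), rim 7 mm above the floor, floor 6 mm above the table; z up; it is fixed
- bin_in (a point): centre of the floor of the deep grey scrap bin; inside 104 x 138 mm (own x, y), walls 41 mm above the floor, floor 4 mm above the table; z up; it is fixed
- flask: bystander: conical solvent flask with a cap, 84 mm across, 108 mm high; origin under its centre
- jar: bystander: cream-coloured jar, 52 mm across, 56 mm high; origin under its centre
- pin_vice: bystander: pin vice lying along its own y, 98 mm long, 12 mm high; origin under its centre

How it is judged:
On the way, in this order (a step that is already met when the one before it is completed fails the run):
1. the top saddle is off the stack, set down flat and released (horizontal distance between saddle_top_c and saddle_low_c above 0.06 m and angle between saddle_top_c's own z axis and vertical below 0.1 rad and linear speed of saddle_top below 0.02 m/s and contact force between saddle_top and the fingers below 0.2 N), for 0.2 s.
2. the saddle from the middle is square on the gauge as far as it goes: a good channel over the go step, a worn one over the no-go step too (((z of saddle_a_c in the frame of ridge between -0.006 and 0.0085 m and y of saddle_a_c in the frame of ridge between -0.005 and 0.005 m and x of saddle_a_c in the frame of ridge between -0.035 and 0.035 m and angle between the z axis of saddle_a_c and the z axis of ridge, either way round below 0.12 rad and angle between the x axis of saddle_a_c and the x axis of ridge, either way round below 0.15 rad) or (z of saddle_b_c in the frame of ridge between -0.006 and 0.0005 m and y of saddle_b_c in the frame of ridge between -0.005 and 0.005 m and x of saddle_b_c in the frame of ridge between -0.035 and 0.035 m and angle between the z axis of saddle_b_c and the z axis of ridge, either way round below 0.12 rad and angle between the x axis of saddle_b_c and the x axis of ridge, either way round below 0.15 rad))), for 0.2 s.
At the end, for the whole second after the job is handed in: Top saddle fully down on the bottom one (28 mm up within 2.5, ends flush within 10 mm, sides within 4, in line within 0.1 rad); middle saddle flat and upright on the floor of the tray if good, of the bin if worn; both released, at rest; other saddle of that pair unmoved (12 mm) (x of saddle_top_c in the frame of saddle_low_c between -0.01 and 0.01 m and y of saddle_top_c in the frame of saddle_low_c between -0.004 and 0.004 m and z of saddle_top_c in the frame of saddle_low_c between 0.0255 and 0.03 m and angle between the x axis of saddle_top_c and the x axis of saddle_low_c, either way round below 0.1 rad and angle between saddle_low_c's own z axis and vertical below 0.06 rad and linear speed of saddle_top below 0.02 m/s and contact force between saddle_top and the fingers below 0.2 N and (((z of saddle_a_c in the frame of tray_in between 0.011 and 0.0165 m and horizontal distance between saddle_a_c and tray_in below 0.05 m and angle between saddle_a_c's own z axis and vertical below 0.08 rad and linear speed of saddle_a below 0.02 m/s and contact force between saddle_a and the fingers below 0.2 N) and distance of saddle_b_c from where it was at the start of the episode below 0.012 m) or ((z of saddle_b_c in the frame of bin_in between 0.011 and 0.0165 m and horizontal distance between saddle_b_c and bin_in below 0.05 m and angle between saddle_b_c's own z axis and vertical below 0.08 rad and linear speed of saddle_b below 0.02 m/s and contact force between saddle_b and the fingers below 0.2 N) and distance of saddle_a_c from where it was at the start of the episode below 0.012 m))); the robot touches nothing.
It fails at once if the two-high stack is disturbed (more than 12 mm) (distance of saddle_next_c from where it was at the start of the episode above 0.012 m or distance of each of saddle_a_c, saddle_b_c from where it was at the start of the episode above 0.012 m).
It fails at once if the bottom saddle is shifted more than 20 mm (distance of saddle_low_c from where it was at the start of the episode above 0.02 m).
It fails at once if a saddle is dropped or thrown (faster than 0.5 m/s without being held) ((linear speed of saddle_low above 0.5 m/s and contact force between saddle_low and the fingers below 0.1 N) or (linear speed of saddle_a above 0.5 m/s and contact force between saddle_a and the fingers below 0.1 N) or (linear speed of saddle_b above 0.5 m/s and contact force between saddle_b and the fingers below 0.1 N) or (linear speed of saddle_top above 0.5 m/s and contact force between saddle_top and the fingers below 0.1 N) or (linear speed of saddle_next above 0.5 m/s and contact force between saddle_next and the fingers below 0.1 N)).
It fails at once if a bystander is moved more than 30 mm (distance of any of flask, jar, pin_vice from where it was at the start of the episode above 0.03 m).
It also fails if it takes over 72 s, if anything falls off the work surface, if the arm or the gripper's body presses on something with over 40 N, if the wrist force passes 120 N, or if a joint passes its speed limit or range.

### The arm

A 6-joint arm with a two-finger parallel gripper is mounted at the origin on a cart in front of the work surface, level with it; the furniture and walls round the work are solid. World frame = base frame: x ahead of the robot, y to its left, z up, the work surface at z = 0. Lengths are in m, angles in rad, forces in N, time in s.
With the tool pointing down it reaches from about 0.425 to 0.95 m from the base axis. Payload 3.5 kg.
Tool frame: the origin (TCP) lies at the very end of the fingers, on their centre line; the grasp point (between the pads) lies 19 mm behind it; z points along the fingers, y is the line along which they close (so a half turn about z gives the same grasp; the last joint's range is limited). The gripper opens to 85 mm and grips with 20 to 120 N. Pads are 22 mm wide; open, the fingers measure 114 mm over their backs; the gripper's body (76 mm by 85 mm) begins 54 mm behind the grasp point. The pads swing forward as they close: fully open they stand 13 mm farther back than shut.
Start: joints at [1.101, 0.286, 1.577, -0, 1.279, -0.15], TCP at [0.212, 0.641, 0.231] pointing down, gripper open.
Joint ranges: [-2.77, 2.77], [-0.9, 2.22], [0.21, 2.48], [-1.53, 4.67], [0.24, 2.81], [-2.84, 2.84]. Speed limits (rad/s): [2.79, 2.79, 3.14, 3.14, 3.14, 3.14].

### API

Orientations are given as a unit quaternion [x, y, z, w].
In Python, from plant import ctrl gives the robot as it stands.
- The arm moves only by the tool carry_out, never from a script. Its argument "deltas" is one flat list of numbers, 6 for each row, row after row: the shift along the tool's x, y, z in m, then the turn, a rotation vector about the tool's x, y, z in rad. A call has 1 to 5 rows; each row is the pose to reach, as a shift and turn from the pose commanded when the call began, along the tool's axes at that moment; what a row does not reach only later rows make up. A row lasts 1/8 s, in which the tool goes at most 62.5 mm and 10.7 degrees, less where a joint would pass 70% of its speed; a pose out of reach is approached as far as the arm can. A call with a gripper value outside its range is refused whole. "grip" is the opening in per cent of the stroke, from 0 (shut) to 100 (fully open), set as the call begins (left out, the last holds). The fingers move at their own pace and stop on an object; "grip_force" is the grip in N (left out, the last holds). Time passes only in rows, so rows that repeat a pose let the fingers close. It gives the time, the measured TCP pose, the force, the opening and the grip force at its end, in the units of the state.
- ctrl.get_state(): the state, without advancing time (a new reading comes with each control period).
- ctrl.read_camera(name): name is "scene" or "top" or "wrist"; returns (picture, depth): 480x640x3 uint8, red, green, blue; 480x640 float32, m along the optical axis (not along the pixel's ray), 0 where there is no reading.
- ctrl.camera_model(name): a dict with "intrinsics" (3x3 intrinsics, pixels), "extrinsics" (4x4, takes a point from world to camera coordinates); the wrist camera has in their place "hand_eye" (4x4, takes a point from camera to tool coordinates, whose origin is the TCP and whose axes are the flange's). Camera axes: x right, y down, z forward; pixel columns grow to the right and rows downward; lengths in m; the calibration is good to about 2 mm. A picture is of the moment at which its call begins: read the wrist's pose just before it. camera_model takes no time and is no camera call.
- ctrl.sign_off(): hands the job in; it is judged then, once.
Trained networks look in the newest picture that a camera, given by its name, has taken for a name from the list of things; names that differ only in an ending like _2 or _b are one class to them, and where a whole thing is asked for, a point or a joint stands for the part that bears it (a point fixed in the world has none). Each returns a list of dicts, best first, with "score" (0 to 1); they miss things now and then, are a little off and sometimes report something else, mostly with a low value. They report only what shows in the picture. A call takes as long as a camera call.
- ctrl.find_in(camera, query): "uv" ([column, row] in pixels, amid what is visible of it).
The state is a dict: "time": time; "qpos": joint angles; "dq": joint speeds; "joint_efforts": joint torques, N m; "eef_pos": TCP position; "tcp_rot": TCP orientation; "contact_force": force on the tool from outside, world axes, zero at the start; "wrist_torque": the same for the moment, N m; "opening": opening from 0.0 (shut) to 1.0 (fully open); "finger_force": force on a finger pad.
Only numpy, scipy, OpenCV 4.12 (cv2) and the standard library are available. Lean on these libraries where they do the work, as an engineer would, in place of code of your own. Each camera call takes 0.05 s, during which the arm holds its last target. There are 200 camera calls.

## Working session

There is one attempt and no reset: what is moved stays moved. The work goes in short steps, Python scripts to look and compute and a tool call to move; the robot and the scene stay as the last step left them, time stands still between calls to the robot, and variables do not carry over. Pictures are saved under pics/ and viewed, at most 10 in all, crops included, and the job is handed in when it is done.

Besides the shell and the picture viewer there is one more tool, called after "Emit:" by a JSON object that holds its "fn" and its "kwargs". carry_out: Moves the arm, as the interface text tells. Its arguments: {"type":"object","properties":{"deltas":{"type":"array"},"grip":{"type":"number"},"grip_force":{"type":"number"}},"required":["deltas"]}

```bash
ls; mkdir -p pics
cat > h.py <<'E'
import numpy as np, cv2
from scipy.spatial.transform import Rotation as R
from plant import ctrl
def cam(name):
    s=ctrl.get_state(); im,d=ctrl.read_camera(name); m=ctrl.camera_model(name)
    K=np.array(m["intrinsics"])
    if name=="wrist":
        T=np.eye(4);T[:3,:3]=R.from_quat(s["tcp_rot"]).as_matrix();T[:3,3]=s["eef_pos"]
        C=T@np.array(m["hand_eye"])
    else: C=np.linalg.inv(np.array(m["extrinsics"]))
    v,u=np.mgrid[0:480,0:640]
    P=np.stack([(u-K[0,2])/K[0,0]*d,(v-K[1,2])/K[1,1]*d,d],-1)@C[:3,:3].T+C[:3,3]
    P[d<=0]=np.nan
    return im,d,P,K,C
def save(n,im): cv2.imwrite("pics/"+n+".png",cv2.cvtColor(im,cv2.COLOR_RGB2BGR))
E
python3 - <<'E'
from h import *
print(ctrl.get_state())
for n in("top","scene"):
    im,d,P,K,C=cam(n);save(n+"0",im);np.save(n+"P.npy",P);cv2.imwrite("%s_im.png"%n,im)
    print(n,C.round(3).tolist(),K.round(1).tolist())
    for q in("saddle_top_c","saddle_a_c","ridge","gauge","tray_in","bin_in","flask","jar","pin_vice"):
        for r in ctrl.find_in(n,q)[:6]:
            u,v=np.array(r["uv"]).round().astype(int); print(q,u,v,round(r["score"],2),P[v,u].round(3))
E
```

```text
pics
{'time': 0.0, 'qpos': array([ 1.10097194e+00,  2.87196449e-01,  1.57817059e+00, -9.16749775e-06,
        1.27860172e+00, -1.50030560e-01]), 'dq': array([ 9.87727216e-04,  2.25713917e-05,  1.18890178e-04, -2.49099505e-05,
       -1.99550107e-03, -9.23878497e-04]), 'joint_efforts': array([-1.39627227e-04, -4.05987096e+01, -2.92625356e+01, -6.29195529e-05,
        5.82048131e-03, -8.69891380e-06]), 'eef_pos': array([0.2118939 , 0.64018893, 0.22993013]), 'tcp_rot': array([ 1.59215014e-01,  9.87243216e-01, -1.13278663e-03, -3.58164722e-04]), 'contact_force': array([-0.65573932,  0.66739823, -0.06416644]), 'wrist_torque': array([ 0.02450636,  0.00840563, -0.00734372]), 'finger_force': 0.0, 'opening': 1.0026288626910547}
top [[0.004, -0.987, 0.158, 0.367], [-1.0, -0.001, 0.018, 0.049], [-0.018, -0.158, -0.987, 1.003], [0.0, 0.0, 0.0, 1.0]] [[451.9, 0.0, 322.4], [0.0, 451.9, 238.8], [0.0, 0.0, 1.0]]
saddle_top_c 277 272 0.83 [0.445 0.157 0.089]
saddle_a_c 270 225 0.64 [0.548 0.178 0.059]
saddle_a_c 346 200 0.56 [0.598 0.017 0.079]
ridge 430 238 0.94 [ 0.513 -0.151  0.103]
gauge 427 249 
[... 249 characters left out ...]
, 0.575, -0.043], [-0.832, -0.406, 0.377, -0.288], [0.006, -0.688, -0.726, 0.786], [0.0, 0.0, 0.0, 1.0]] [[487.7, 0.0, 322.0], [0.0, 487.7, 239.4], [0.0, 0.0, 1.0]]
saddle_top_c 268 247 0.56 [0.438 0.154 0.083]
saddle_a_c 294 220 0.92 [0.549 0.172 0.058]
ridge 428 296 0.83 [ 0.498 -0.159  0.091]
ridge 269 249 0.5 [0.435 0.149 0.084]
gauge 425 312 0.93 [ 0.479 -0.166  0.071]
tray_in 206 233 0.79 [0.447 0.342 0.007]
tray_in 245 196 0.63 [0.594 0.353 0.003]
tray_in 275 272 0.44 [0.428 0.133 0.031]
bin_in 247 200 0.66 [0.585 0.339 0.004]
flask 375 241 0.58 [ 0.594 -0.001  0.055]
jar 442 382 0.89 [ 0.381 -0.245  0.054]
jar 270 248 0.69 [0.44  0.15  0.081]
pin_vice 323 258 0.73 [0.528 0.084 0.01 ]
```

View pics/top0.png

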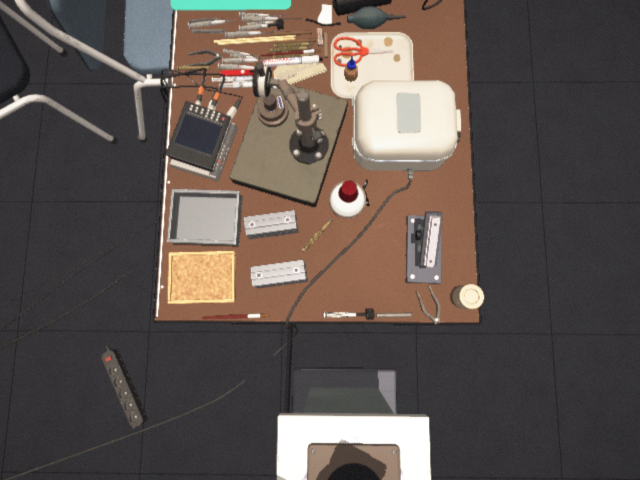

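View pics/scene0.png

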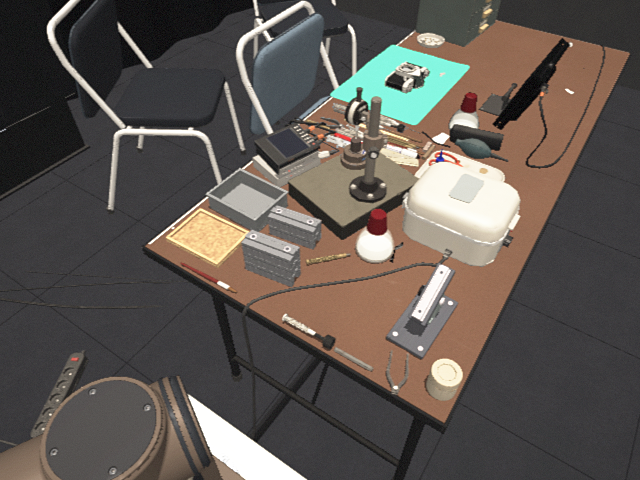

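Run:
```python
import numpy as np,cv2
P=np.load("topP.npy")
def reg(name,x0,x1,y0,y1,z0,z1):
    m=(P[...,0]>x0)&(P[...,0]<x1)&(P[...,1]>y0)&(P[...,1]<y1)&(P[...,2]>z0)&(P[...,2]<z1)
    q=P[m]
    if len(q)<10: print(name,len(q));return
    r=cv2.minAreaRect(q[:,:2].astype(np.float32))
    pl=np.linalg.lstsq(np.c_[q[:,:2],np.ones(len(q))],q[:,2],rcond=None)[0]
    print(name,len(q),"mean",q.mean(0).round(4),"med",np.median(q,0).round(4),"rect",np.round(r[0],4),np.round(r[1],4),round(r[2],1),"pl",pl.round(3))
reg("top rib",.36,.51,.05,.25,.0865,.094)
reg("top shoulder+",.36,.51,.05,.25,.078,.094)
reg("two stack",.5,.62,.1,.25,.05,.07)
reg("two rib",.5,.62,.1,.25,.0585,.07)
reg("ridge",.42,.6,-.23,-.06,.05,.14)
reg("gaugebase",.36,.65,-.25,-.03,.009,.016)
reg("tray floor",.37,.53,.25,.42,.003,.009)
reg("tray rim",.37,.53,.25,.42,.0105,.02)
reg("bin floor",.5,.68,.25,.43,.002,.007)
reg("bin rim",.5,.68,.25,.43,.04,.05)
reg("table",.38,.48,-.08,.03,-.02,.005)
```

```text
top rib 504 mean [0.4451 0.1569 0.0893] med [0.4451 0.1573 0.0893] rect [0.4449 0.1564] [0.0392 0.1093] 7.5 pl [ 0.001 -0.002  0.089]
top shoulder+ 1061 mean [0.4445 0.1566 0.0867] med [0.4438 0.1572 0.0862] rect [0.445  0.1568] [0.0404 0.1102] 7.9 pl [0.013 0.003 0.08 ]
two stack 978 mean [0.5539 0.1784 0.0587] med [0.5536 0.1783 0.0583] rect [0.5594 0.1661] [0.0615 0.1419] 21.0 pl [0.028 0.003 0.043]
two rib 466 mean [0.5545 0.1778 0.0614] med [0.554  0.1775 0.0613] rect [0.5542 0.1785] [0.0389 0.1097] 8.6 pl [0.011 0.004 0.055]
ridge 1037 mean [ 0.5161 -0.1534  0.0886] med [ 0.5188 -0.1516  0.0897] rect [ 0.4879 -0.168 ] [0.169  0.0681] 20.4 pl [ 0.448 -0.494 -0.219]
gaugebase 1457 mean [ 0.4833 -0.1469  0.0125] med [ 0.4703 -0.1416  0.0126] rect [ 0.5068 -0.1288] [0.2977 0.1919] 3.5 pl [ 0.004 -0.009  0.009]
tray floor 2158 mean [0.4457 0.3343 0.0068] med [0.4431 0.3343 0.0071] rect [0.4496 0.3351] [0.1583 0.1699] 0.0 pl [-0.004  0.     0.008]
tray rim 1030 mean [0.4453 0.3321 0.0133] med [0.4456 0.3309 0.013 ] rect [0.4572 0.3308] [0.1536 0.1436] 90.0 pl [0.004 0.002 0.011]
bin floor 2729 mean [0.581  0.3385 0.0044] med [0.5772 0.3374 0.0045] rect [0.5902 0.34  ] [0.1797 0.1784] 90.0 pl [-0.004 -0.003  0.008]
bin rim 893 mean [0.5845 0.3199 0.0459] med [0.593  0.3126 0.046 ] rect [0.5964 0.3253] [0.1507 0.1696] 88.8 pl [-0.001 -0.004  0.048]
table 2218 mean [ 0.4295 -0.0254  0.0009] med [ 0.429  -0.0252  0.001 ] rect [ 0.4306 -0.025 ] [0.0993 0.1099] 0.2 pl [0.001 0.001 0.001]
```

```bash
cat >> h.py <<'E'
def down(deg):
    f=np.radians(deg); y=np.array([np.cos(f),np.sin(f),0]); z=np.array([0,0,-1.])
    return np.stack([np.cross(y,z),y,z],1)
def delta(pos,Rm,base=None):
    s=ctrl.get_state() if base is None else base
    R0=R.from_quat(s["tcp_rot"]).as_matrix()
    d=np.r_[R0.T@(np.array(pos)-s["eef_pos"]),R.from_matrix(R0.T@Rm).as_rotvec()]
    print("t",round(s["time"],2),"delta",d.round(4).tolist(),"rot deg",round(np.degrees(np.linalg.norm(d[3:])),1)); return d
E
python3 - <<'E'
from h import *
delta([.445,.157,.20],down(7.7))
P=np.load("topP.npy")
m=(P[...,0]>.38)&(P[...,0]<.51)&(P[...,1]>-.1)&(P[...,1]<.04)
print("free max z",np.nanmax(P[m][:,2]))
E
```

```text
t 1.0 delta [-0.3731, -0.3861, 0.0313, 0.0, -0.0, 1.1166] rot deg 64.0
free max z 0.012295110820495059
```

Emit:
{"fn": "carry_out", "kwargs": {"deltas": [-0.04,-0.04,0,0,0,0.11,-0.08,-0.08,0,0,0,0.22,-0.12,-0.12,0,0,0,0.34,-0.16,-0.16,0,0,0,0.45,-0.2,-0.2,0,0,0,0.56], "grip": 100}}

```text
time: 1.62
eef_pos: [0.3398, 0.3865, 0.2316]
tcp_rot: [0.427, 0.904, 0.0, 0.0]
contact_force: [0.9, -0.1, 1.1]
opening: 1.001
finger_force: 0.0
```

Run:
```python
from h import *
delta([.445,.157,.20],down(7.7))
```

```text
t 1.62 delta [-0.2441, -0.0644, 0.0316, 0.001, -0.0001, 0.5534] rot deg 31.7
```

Emit:
{"fn": "carry_out", "kwargs": {"deltas": [-0.06,-0.016,0.008,0,0,0.14,-0.12,-0.032,0.016,0,0,0.28,-0.18,-0.048,0.024,0,0,0.42,-0.235,-0.062,0.031,0,0,0.553,-0.244,-0.064,0.032,0,0,0.553]}}

```text
time: 2.25
eef_pos: [0.4462, 0.1565, 0.1991]
tcp_rot: [0.659, 0.753, -0.0, 0.0]
contact_force: [0.6, 0.1, 0.3]
opening: 1.002
finger_force: 0.0
```

Run:
```python
from h import *
s=ctrl.get_state();print(s["eef_pos"],s["qpos"].round(3))
im,d,P,K,C=cam("wrist");save("w1",im)
print(C.round(3).tolist())
delta([.445,.157,.06],down(7.7))
for z0,z1 in((.0865,.094),(.078,.094)):
    m=(P[...,0]>.37)&(P[...,0]<.51)&(P[...,1]>.05)&(P[...,1]<.25)&(P[...,2]>z0)&(P[...,2]<z1)
    q=P[m];r=cv2.minAreaRect(q[:,:2].astype(np.float32)); print(len(q),q.mean(0).round(4),r)
```

```text
[0.4462283  0.1565401  0.19913461] [ 0.123 -0.141  2.09  -0.     1.193 -0.01 ]
[[0.991, 0.126, 0.037, 0.436], [0.131, -0.951, -0.28, 0.229], [0.0, 0.283, -0.959, 0.342], [0.0, 0.0, 0.0, 1.0]]
t 2.3 delta [-0.0, -0.0012, 0.1392, -0.0001, 0.0003, 0.0007] rot deg 0.0
2983 [0.4439 0.1604 0.0893] ((0.4404086172580719, 0.15653827786445618), (0.029108544811606407, 0.11014053970575333), 3.762180805206299)
8176 [0.4438 0.1605 0.0861] ((0.4442521929740906, 0.15684452652931213), (0.04013070836663246, 0.10990387201309204), 7.88765287399292)
```

View pics/w1.png

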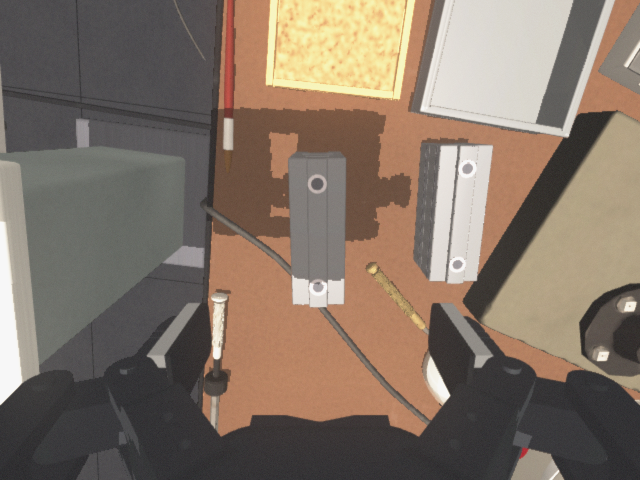

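Emit:
{"fn": "carry_out", "kwargs": {"deltas": [0,-0.001,0.05,0,0,0,0,-0.002,0.1,0,0,0,0,-0.002,0.13,0,0,0,0,-0.002,0.139,0,0,0,0,-0.002,0.139,0,0,0], "grip": 80}}

```text
time: 2.92
eef_pos: [0.4434, 0.1599, 0.0607]
tcp_rot: [0.656, 0.755, 0.0, 0.0]
contact_force: [-0.1, -0.4, 0.4]
opening: 0.8
finger_force: 0.0
```

Emit:
{"fn": "carry_out", "kwargs": {"deltas": [0,0,0,0,0,0,0,0,0,0,0,0,0,0,0,0,0,0,0,0,0,0,0,0,0,0,0,0,0,0], "grip": 30, "grip_force": 50}}

```text
time: 3.55
eef_pos: [0.4446, 0.1593, 0.0623]
tcp_rot: [0.657, 0.754, 0.001, 0.001]
contact_force: [-2.2, 0.9, 6.2]
opening: 0.456
finger_force: 51.6
```

Emit:
{"fn": "carry_out", "kwargs": {"deltas": [0,0,-0.01,0,0,0,0,0,-0.03,0,0,0,0,0,-0.06,0,0,0,0,0,-0.07,0,0,0,0,0,-0.07,0,0,0]}}

```text
time: 4.18
eef_pos: [0.4435, 0.1589, 0.1307]
tcp_rot: [0.657, 0.754, 0.0, 0.0]
contact_force: [0.1, 0.0, -3.2]
opening: 0.46
finger_force: 51.1
```

Run:
```python
from h import *
s=ctrl.get_state();print(s["eef_pos"],s["qpos"].round(3),s["opening"])
delta([.45,-.035,.13],down(0))
im,d,P,K,C=cam("top")
for (a,b,c,e,z0,z1) in((.37,.51,.05,.25,.055,.0645),(.37,.51,.05,.25,.05,.0645),(.37,.51,.05,.25,.1,.17)):
    m=(P[...,0]>a)&(P[...,0]<b)&(P[...,1]>c)&(P[...,1]<e)&(P[...,2]>z0)&(P[...,2]<z1)
    q=P[m];r=cv2.minAreaRect(q[:,:2].astype(np.float32)); print(len(q),q.mean(0).round(4),np.median(q,0),r)
```

```text
[0.44352933 0.15891711 0.13067715] [ 0.128 -0.06   2.151 -0.     1.049 -0.01 ] 0.4603600063555606
t 4.17 delta [-0.193, -0.0202, 0.0007, 0.0013, -0.0001, 0.1379] rot deg 7.9
51 [0.4434 0.1133 0.0581] [0.43571443 0.10633008 0.05790895] ((0.4289245009422302, 0.14763370156288147), (0.03625699132680893, 0.11364350467920303), 27.780447006225586)
59 [0.4431 0.1127 0.0576] [0.43571443 0.10635947 0.05729713] ((0.4289245009422302, 0.14763370156288147), (0.03625699132680893, 0.11364350467920303), 27.780447006225586)
198 [0.4469 0.113  0.153 ] [0.44648828 0.10916329 0.15383878] ((0.42887407541275024, 0.14758656919002533), (0.04069816321134567, 0.1149904727935791), 28.896636962890625)
```

Emit:
{"fn": "carry_out", "kwargs": {"deltas": [-0.03,-0.003,0,0,0,0.02,-0.08,-0.008,0,0,0,0.06,-0.13,-0.013,0,0,0,0.1,-0.175,-0.018,0,0,0,0.13,-0.193,-0.02,0,0,0,0.138]}}

```text
time: 4.85
eef_pos: [0.449, -0.0369, 0.1287]
tcp_rot: [0.708, 0.706, -0.001, -0.001]
contact_force: [-0.1, 0.3, -3.5]
opening: 0.458
finger_force: 51.0
```

Emit:
{"fn": "carry_out", "kwargs": {"deltas": [0,0,0.03,0,0,0,0,0,0.065,0,0,0,0,0,0.09,0,0,0,0,0,0.105,0,0,0,0,0,0.115,0,0,0]}}

```text
time: 5.48
eef_pos: [0.4495, -0.0348, 0.0141]
tcp_rot: [0.707, 0.707, -0.0, -0.001]
contact_force: [-0.0, -0.5, -3.7]
opening: 0.458
finger_force: 50.9
```

Run:
```python
from h import *
s=ctrl.get_state();print(s["eef_pos"],s["contact_force"].round(1))
delta([.45,-.035,.007],down(0))
```

```text
[ 0.44953673 -0.03478954  0.01413067] [-0.  -0.5 -3.7]
t 5.47 delta [-0.0002, 0.0005, 0.0071, -0.0016, -0.0005, 0.0] rot deg 0.1
```

Emit:
{"fn": "carry_out", "kwargs": {"deltas": [0,0,0.002,0,0,0,0,0,0.004,0,0,0,0,0,0.006,0,0,0,0,0,0.0075,0,0,0,0,0,0.0075,0,0,0]}}

```text
time: 6.1
eef_pos: [0.4501, -0.035, 0.0079]
tcp_rot: [0.707, 0.707, 0.0, 0.0]
contact_force: [-0.5, -0.6, -3.3]
opening: 0.455
finger_force: 50.9
```

Emit:
{"fn": "carry_out", "kwargs": {"deltas": [0,0,0.001,0,0,0,0,0,0.002,0,0,0,0,0,0.003,0,0,0,0,0,0.003,0,0,0]}}

```text
time: 6.6
eef_pos: [0.4503, -0.035, 0.0064]
tcp_rot: [0.707, 0.707, -0.0, -0.001]
contact_force: [-5.7, 1.8, 10.5]
opening: 0.458
finger_force: 52.5
```

Emit:
{"fn": "carry_out", "kwargs": {"deltas": [0,0,0,0,0,0,0,0,0,0,0,0,0,0,0,0,0,0,0,0,0,0,0,0], "grip": 75}}

```text
time: 7.1
eef_pos: [0.4501, -0.035, 0.0048]
tcp_rot: [0.707, 0.707, 0.0, -0.0]
contact_force: [-0.1, -0.2, 0.2]
opening: 0.749
finger_force: 0.0
```

Emit:
{"fn": "carry_out", "kwargs": {"deltas": [0,0,-0.02,0,0,0,0,0,-0.06,0,0,0,0,0,-0.11,0,0,0,0,0,-0.16,0,0,0,0,0,-0.2,0,0,0]}}

```text
time: 7.72
eef_pos: [0.4504, -0.035, 0.2071]
tcp_rot: [0.707, 0.707, 0.0, 0.001]
contact_force: [0.8, 0.4, -0.1]
opening: 0.749
finger_force: 0.0
```

Run:
```python
from h import *
s=ctrl.get_state();print(s["eef_pos"],s["contact_force"].round(1))
delta([.444,.157,.13],down(7.8))
im,d,P,K,C=cam("top");save("t2",im)
def reg(a,b,c,e,z0,z1):
    m=(P[...,0]>a)&(P[...,0]<b)&(P[...,1]>c)&(P[...,1]<e)&(P[...,2]>z0)&(P[...,2]<z1)
    q=P[m];r=cv2.minAreaRect(q[:,:2].astype(np.float32)); print(len(q),q.mean(0).round(4),r)
reg(.37,.51,.05,.25,.0585,.0645);reg(.37,.51,.05,.25,.05,.0645)
reg(.39,.51,-.1,.04,.02,.04)
# ridge from wrist
im,d,P,K,C=cam("wrist");save("w2",im);np.save("w2P.npy",P)
reg(.39,.51,-.1,.04,.02,.04);
for r in ctrl.find_in("wrist","ridge"): u,v=np.array(r["uv"]).astype(int);print(u,v,r["score"],P[v,u])
```

```text
[ 0.45035042 -0.03501533  0.2070765 ] [ 0.8  0.4 -0.1]
t 7.72 delta [0.1921, -0.0065, 0.0769, 0.002, 0.0008, -0.1361] rot deg 7.8
440 [0.4457 0.1571 0.0612] ((0.44465625286102295, 0.15670663118362427), (0.03826809674501419, 0.10962490737438202), 8.477948188781738)
983 [0.4447 0.1563 0.0586] ((0.445162832736969, 0.1566345989704132), (0.04044706001877785, 0.1099998727440834), 7.927829742431641)
237 [ 0.4456 -0.023   0.0308] ((0.45086705684661865, -0.04672661051154137), (0.03895135596394539, 0.09006736427545547), 0.00021872106299269944)
5281 [ 0.4499 -0.0345  0.03  ] ((0.4498744010925293, -0.03738939389586449), (0.040047358721494675, 0.10996133089065552), 0.06092030555009842)
368 355 0.73 [ 0.49589208 -0.14784711  0.07944901]
```

View pics/w2.png

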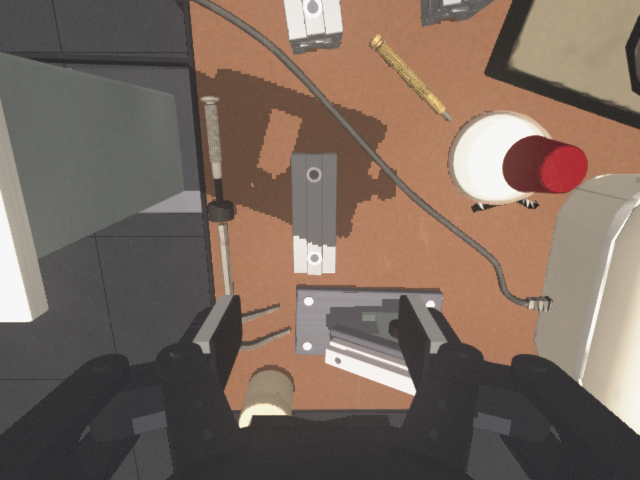

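```bash
cat > ridge.py <<'E'
from h import *
def fit(P):
    m=(P[...,0]>.41)&(P[...,0]<.62)&(P[...,1]>-.21)&(P[...,1]<-.10)&(P[...,2]>.055)&(P[...,2]<.14)
    q=P[m]
    rng=np.random.default_rng(0);best=None
    for it in range(3000):
        a,b,c=q[rng.choice(len(q),3,replace=False)]
        n=np.cross(b-a,c-a);L=np.linalg.norm(n)
        if L<1e-6: continue
        n/=L; n*=np.sign(n[2])
        if abs(n[2]-.866)>.06 or n[0]>-.4: continue
        # top-most plane: prefer inliers
        e=np.abs((q-a)@n)<.0012
        above=((q-a)@n>.003).sum()
        k=e.sum()-2*above
        if best is None or k>best[0]: best=(k,n,a)
    k,n,a=best; e=np.abs((q-a)@n)<.0015; w=q[e]
    w=w[np.linalg.norm(w-np.median(w,0),axis=1)<.07]
    c=w.mean(0); n=np.linalg.svd(w-c)[2][2]; n*=np.sign(n[2])
    ex=np.array([1,0,0])-n*n[0]; ex/=np.linalg.norm(ex); ey=np.cross(n,ex)
    l=np.c_[(w-c)@ex,(w-c)@ey].astype(np.float32)
    r=cv2.minAreaRect(l)
    print("n",n.round(3),"slope",np.degrees(np.arccos(n[2])).round(1),"N",len(w),"c",c.round(4),"rect",r)
    o=c+ex*r[0][0]+ey*r[0][1]; print("rect centre",o.round(4))
    (vx,vy,_,_)=cv2.fitLine(l,cv2.DIST_L2,0,.01,.01).ravel(); print("line ang deg",np.degrees(np.arctan2(vy,vx)))
    d=ex*vx+ey*vy; d*=np.sign(d[0]); print("x axis",d.round(4),"yaw",np.degrees(np.arctan2(d[1],d[0])).round(2))
    yy=np.cross(n,d); Q=P[m]-o; L=np.c_[Q@d,Q@yy,Q@n]
    for z0,z1 in((-.002,.002),(-.012,-.005),(-.021,-.014)):
        k=(L[:,2]>z0)&(L[:,2]<z1)&(abs(L[:,0])<.06)&(abs(L[:,1])<.03)
        if k.sum()>20: print(z0,k.sum(),"x",np.percentile(L[k,0],[1,50,99]).round(4),"y",np.percentile(L[k,1],[1,50,99]).round(4))
if __name__=="__main__":
    for f in("w2P.npy","topP.npy","sceneP.npy"): fit(np.load(f))
E
python3 ridge.py
```

```text
n [-0.497  0.03   0.867] slope 29.9 N 1388 c [ 0.4957 -0.1561  0.0898] rect ((-0.0014760494232177734, -0.0002050856128334999), (0.015653619542717934, 0.08152410387992859), 86.83563995361328)
rect centre [ 0.4944 -0.1564  0.0891]
line ang deg -3.2159774
x axis [ 0.8662 -0.0392  0.4982] yaw -2.59
-0.002 1438 x [-0.0397  0.0028  0.0392] y [-0.0073  0.0004  0.0074]
-0.012 685 x [-0.0401 -0.0022  0.0306] y [0.006  0.0089 0.0112]
-0.021 731 x [-0.0388 -0.0055  0.0238] y [0.0096 0.0136 0.0173]
n [-0.502  0.039  0.864] slope 30.2 N 238 c [ 0.5067 -0.1569  0.0965] rect ((-0.001097060739994049, 5.129259079694748e-05), (0.01485386397689581, 0.10631557554006577), 86.7620849609375)
rect centre [ 0.5058 -0.1568  0.0959]
line ang deg -2.8854947
x axis [ 0.8639 -0.0275  0.5029] yaw -1.82
-0.002 286 x [-0.0524  0.0037  0.0518] y [-0.0073  0.0001  0.0073]
-0.012 167 x [-0.0515  0.0061  0.0527] y [-0.0109  0.008   0.0111]
-0.021 318 x [-0.0508  0.0133  0.0579] y [-0.0169  0.011   0.0174]
n [-0.5    0.067  0.863] slope 30.3 N 346 c [ 0.5057 -0.1582  0.0952] rect ((0.00022254139184951782, -5.977507680654526e-05), (0.014776409603655338, 0.10530602931976318), 86.04576110839844)
rect centre [ 0.5059 -0.1583  0.0953]
line ang deg -3.878121
x axis [ 0.8641 -0.0289  0.5026] yaw -1.91
-0.002 416 x [-0.0516 -0.0007  0.0513] y [-0.0073  0.0002  0.0072]
-0.012 227 x [-0.0528 -0.0021  0.0518] y [-0.0104 -0.0073  0.0121]
-0.021 389 x [-0.0496  0.0051  0.0568] y [-0.016  -0.0106  0.0179]
```

Run:
```python
from h import *
o=np.array([.506,-.157,.0955]);a=np.radians(-2.6)
d=np.array([np.cos(a)*.866,np.sin(a)*.866,.5]);n=np.array([-np.cos(a)*.5,-np.sin(a)*.5,.866]);y=np.cross(n,d)
for f in("w2P","topP","sceneP"):
    P=np.load(f+".npy").reshape(-1,3);Q=P-o;L=np.c_[Q@d,Q@y,Q@n]
    for s in(1,-1):
        k=(abs(L[:,0])<.06)&(s*L[:,1]>.018)&(s*L[:,1]<.065)&(L[:,2]>-.03)&(L[:,2]<.08)
        if k.sum(): print(f,s,k.sum(),L[k].min(0).round(3),L[k].max(0).round(3), np.percentile(L[k,2],95).round(3))
delta([.4447,.157,.11],down(7.8))
```

```text
w2P 1 1 [-0.012  0.018 -0.022] [-0.012  0.018 -0.022] -0.022
sceneP -1 28 [-0.054 -0.019 -0.028] [ 0.036 -0.018 -0.016] -0.016
t 7.88 delta [0.1926, -0.0075, 0.0972, 0.0057, 0.0023, -0.136] rot deg 7.8
```

Emit:
{"fn": "carry_out", "kwargs": {"deltas": [0.05,-0.002,0.01,0,0,-0.04,0.1,-0.004,0.03,0,0,-0.08,0.15,-0.006,0.05,0,0,-0.12,0.192,-0.006,0.07,0,0,-0.136,0.192,-0.006,0.09,0,0,-0.136]}}

```text
time: 8.5
eef_pos: [0.4422, 0.1592, 0.1121]
tcp_rot: [0.656, 0.755, -0.001, -0.001]
contact_force: [0.8, -0.1, -0.2]
opening: 0.748
finger_force: 0.0
```

Run:
```python
from h import *
delta([.4447,.157,.034],down(7.8))
```

```text
t 8.5 delta [-0.0026, 0.0025, 0.0781, -0.0036, -0.0004, 0.0042] rot deg 0.3
```

Emit:
{"fn": "carry_out", "kwargs": {"deltas": [-0.001,0.001,0.02,0,0,0,-0.001,0.001,0.045,0,0,0,-0.001,0.001,0.065,0,0,0,-0.001,0.001,0.076,0,0,0,-0.001,0.001,0.078,0,0,0]}}

```text
time: 9.12
eef_pos: [0.444, 0.156, 0.0353]
tcp_rot: [0.657, 0.753, -0.001, -0.001]
contact_force: [-0.1, -1.2, 0.7]
opening: 0.748
finger_force: 0.0
```

Run:
```python
from h import *
delta([.4447,.157,.034],down(7.8))
```

```text
t 9.12 delta [0.0009, 0.0008, 0.0013, -0.0032, -0.0, -0.0002] rot deg 0.2
```

Emit:
{"fn": "carry_out", "kwargs": {"deltas": [0.001,0.001,0.001,0,0,0,0.001,0.001,0.001,0,0,0,0.001,0.001,0.001,0,0,0,0.001,0.001,0.001,0,0,0], "grip": 30, "grip_force": 60}}

```text
time: 9.62
eef_pos: [0.4467, 0.1574, 0.0365]
tcp_rot: [0.657, 0.754, 0.001, 0.0]
contact_force: [-0.1, 0.2, 2.8]
opening: 0.455
finger_force: 61.5
```

Emit:
{"fn": "carry_out", "kwargs": {"deltas": [0,0,-0.01,0,0,0,0,0,-0.03,0,0,0,0,0,-0.07,0,0,0,0,0,-0.12,0,0,0,0,0,-0.17,0,0,0]}}

```text
time: 10.25
eef_pos: [0.4451, 0.1571, 0.2067]
tcp_rot: [0.657, 0.754, -0.001, -0.0]
contact_force: [2.0, 0.5, -3.3]
opening: 0.454
finger_force: 61.2
```

```bash
cat >> h.py <<'E'
def ridgeR(yaw=-2.6,sgn=1):
    a=np.radians(yaw)
    d=np.array([np.cos(a)*np.sqrt(.75),np.sin(a)*np.sqrt(.75),.5]);n=np.array([-np.cos(a)*.5,-np.sin(a)*.5,np.sqrt(.75)])
    y=np.cross(n,d); return d,y,n
O=np.array([.506,-.157,.0955])
def gaugepose(h,sgn,x=0.,yy=0.,yaw=-2.6):
    # TCP pose with underside h above ridge origin (TCP 6.5mm above underside)
    d,y,n=ridgeR(yaw); z=-n; Y=sgn*y
    return O+d*x+y*yy+n*(h+.0065), np.stack([np.cross(Y,z),Y,z],1)
E
python3 - <<'E'
from h import *
s=ctrl.get_state();print(s["eef_pos"],s["qpos"].round(3),s["opening"],s["contact_force"])
for g in(1,-1):
    p,Rm=gaugepose(.06,g);print(p); delta(p,Rm)
im,d,P,K,C=cam("top")
for z0,z1 in((.0305,.036),(.022,.036)):
    m=(P[...,0]>.37)&(P[...,0]<.51)&(P[...,1]>.05)&(P[...,1]<.25)&(P[...,2]>z0)&(P[...,2]<z1)
    q=P[m];r=cv2.minAreaRect(q[:,:2].astype(np.float32)); print(len(q),q.mean(0).round(4),r)
E
```

```text
[0.44505529 0.15711721 0.20670063] [ 0.124 -0.151  2.084 -0.     1.21  -0.012] 0.4536025418842833 [ 1.97339222  0.48575629 -3.30570966]
[ 0.47278423 -0.15549168  0.15309069]
t 10.25 delta [-0.3135, -0.0148, 0.0537, -0.3645, -0.4368, -1.3551] rot deg 84.2
[ 0.47278423 -0.15549168  0.15309069]
t 10.25 delta [-0.3135, -0.0148, 0.0537, -0.4586, 0.3827, 1.7072] rot deg 103.6
52 [0.4475 0.1132 0.0327] ((0.44728168845176697, 0.13885676860809326), (0.03742152079939842, 0.07193045318126678), 6.884671211242676)
158 [0.4438 0.1162 0.0296] ((0.4453212022781372, 0.15612536668777466), (0.040476955473423004, 0.10871437191963196), 7.892522811889648)
```

Emit:
{"fn": "carry_out", "kwargs": {"deltas": [-0.03,0,0,-0.035,-0.04,-0.13,-0.06,0,0,-0.07,-0.085,-0.27,-0.09,0,0,-0.105,-0.13,-0.4,-0.12,0,0,-0.14,-0.17,-0.53,-0.15,0,0,-0.18,-0.215,-0.67]}}

```text
time: 10.92
eef_pos: [0.4656, 0.0081, 0.205]
tcp_rot: [0.365, 0.921, -0.003, 0.137]
contact_force: [-0.3, 0.8, -3.3]
opening: 0.449
finger_force: 61.2
```

Run:
```python
from h import *
s=ctrl.get_state();print(s["eef_pos"],s["qpos"].round(3))
p,Rm=gaugepose(.06,1);delta(p,Rm)
```

```text
[0.46558481 0.00806169 0.20501286] [-0.167 -0.318  2.24  -0.077  0.953 -0.946]
t 10.93 delta [-0.1017, -0.1199, 0.0691, -0.1825, -0.2209, -0.6805] rot deg 42.3
```

Emit:
{"fn": "carry_out", "kwargs": {"deltas": [-0.02,-0.024,0.01,-0.035,-0.04,-0.13,-0.04,-0.05,0.02,-0.07,-0.085,-0.27,-0.065,-0.075,0.04,-0.11,-0.13,-0.41,-0.09,-0.1,0.055,-0.15,-0.18,-0.55,-0.102,-0.12,0.069,-0.182,-0.221,-0.68]}}

```text
time: 11.55
eef_pos: [0.4728, -0.1372, 0.1593]
tcp_rot: [0.069, 0.968, -0.0, 0.241]
contact_force: [0.7, 0.6, -3.3]
opening: 0.454
finger_force: 61.2
```

Run:
```python
from h import *
s=ctrl.get_state();print(s["eef_pos"],s["qpos"].round(3),s["contact_force"])
p,Rm=gaugepose(.06,1);delta(p,Rm)
im,d,P,K,C=cam("wrist");save("w3",im);np.save("w3P.npy",P)
im,d,P,K,C=cam("scene");save("s3",im[180:420,280:600].repeat(2,0).repeat(2,1));np.save("s3P.npy",P)
```

```text
[ 0.47283094 -0.13720899  0.15932967] [-0.616 -0.304  2.356  0.384  0.701 -2.29 ] [ 0.68752204  0.63009474 -3.263633  ]
t 11.55 delta [0.0005, -0.0183, 0.0061, -0.0149, -0.0361, -0.0942] rot deg 5.8
```

View pics/w3.png

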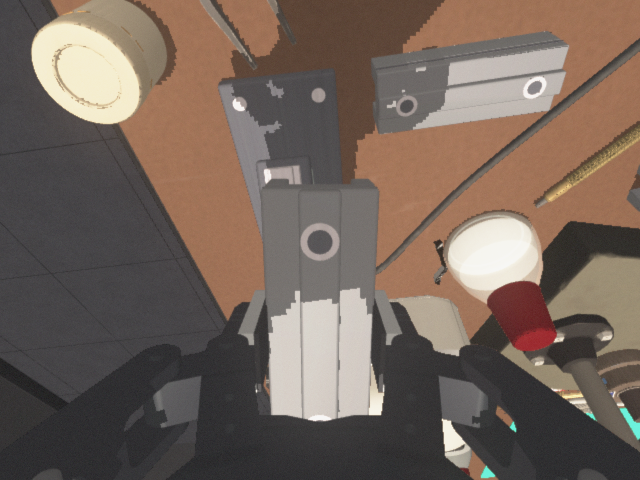

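View pics/s3.png

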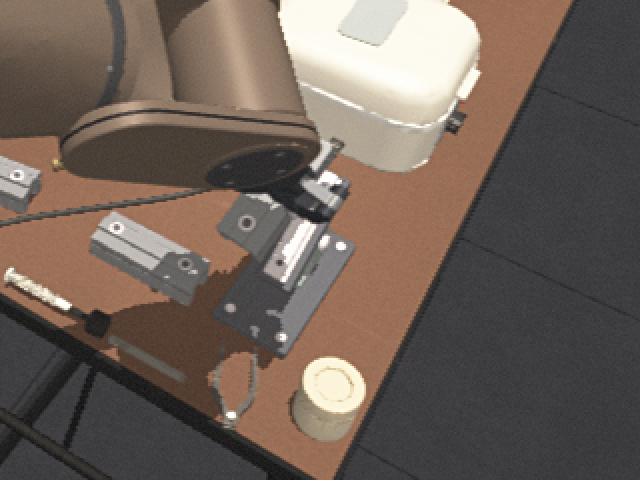

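Run:
```python
from h import *
p,Rm=gaugepose(.04,1,x=.012);delta(p,Rm)
```

```text
t 11.65 delta [-0.014, -0.0158, 0.0248, -0.016, -0.0401, -0.1008] rot deg 6.3
```

Emit:
{"fn": "carry_out", "kwargs": {"deltas": [-0.003,-0.003,0,-0.003,-0.008,-0.02,-0.006,-0.006,0,-0.006,-0.016,-0.04,-0.01,-0.012,0,-0.01,-0.027,-0.07,-0.014,-0.0158,0.01,-0.016,-0.04,-0.1,-0.014,-0.0158,0.02,-0.016,-0.04,-0.1]}}

```text
time: 12.28
eef_pos: [0.4931, -0.1544, 0.1484]
tcp_rot: [0.021, 0.965, -0.006, 0.26]
contact_force: [0.0, -0.4, -4.2]
opening: 0.452
finger_force: 61.5
```

```bash
cat > chk.py <<'E'
from h import *
s=ctrl.get_state();print(s["eef_pos"],s["qpos"].round(3),s["contact_force"].round(1))
p,Rm=gaugepose(.04,1,x=.012);delta(p,Rm)
im,d,P,K,C=cam("wrist");save("w4",im);np.save("w4P.npy",P)
R0=R.from_quat(s["tcp_rot"]).as_matrix();L=(P.reshape(-1,3)-s["eef_pos"])@R0
# held saddle: rib and shoulders in tool coordinates
def rec(n,k):
    q=L[k]
    if len(q)<20: print(n,len(q));return
    # side edges: per x-bin min/max y -> line of mid
    b=np.round(q[:,0]/.002).astype(int); X=[];M=[];W=[]
    for i in np.unique(b):
        t=q[b==i,1]
        if len(t)>15: X.append(i*.002);M.append((t.min()+t.max())/2);W.append(t.max()-t.min())
    X,M,W=map(np.array,(X,M,W)); g=abs(W-np.median(W))<.0015
    c=np.polyfit(X[g],M[g],1); print(n,len(q),"z med",np.median(q[:,2]).round(4),"x",X.min().round(3),X.max().round(3),"width",np.median(W).round(4),"mid at x=0",c[1].round(4),"at x=.05",np.polyval(c,.05).round(4),"ang deg",np.degrees(c[0]).round(2))
a=abs(L[:,1])<.03; f=(L[:,0]>.0)&(L[:,0]<.09)
hz,_=np.histogram(L[a&f,2],np.arange(-.04,.1,.001)); 
print([(round(-.04+i*.001,3),int(v)) for i,v in enumerate(hz) if v>60])
np.save("w4L.npy",L)
rec("saddle",(abs(L[:,1])<.025)&(L[:,0]>.015)&(L[:,0]<.055)&(L[:,2]>-.03)&(L[:,2]<-.012))
import sys
z=float(sys.argv[1]) if len(sys.argv)>1 else None
if z: rec("ridge",a&(L[:,0]>.03)&(L[:,0]<.08)&(abs(L[:,2]-z)<.0025))
E
python3 chk.py 0.0465
```

```text
[ 0.49309733 -0.15437978  0.14840204] [-0.641 -0.226  2.329  0.487  0.648 -2.502] [ 0.  -0.4 -4.2]
t 12.28 delta [0.0032, -0.002, 0.0058, 0.0003, 0.0035, 0.0013] rot deg 0.2
[(-0.04, 346), (-0.039, 212), (-0.038, 111), (-0.037, 102), (-0.036, 92), (-0.035, 97), (-0.034, 96), (-0.033, 88), (-0.032, 107), (-0.031, 111), (-0.03, 106), (-0.029, 94), (-0.028, 105), (-0.027, 389), (-0.026, 2751), (-0.025, 2823), (-0.024, 492), (-0.023, 119), (-0.022, 530), (-0.021, 4567), (-0.02, 4867), (-0.019, 636), (-0.018, 118), (-0.017, 105), (-0.016, 96), (-0.015, 88), (-0.014, 77), (-0.013, 110), (-0.012, 70), (-0.011, 66), (-0.01, 103), (0.05, 199), (0.051, 686), (0.052, 367), (0.058, 90), (0.059, 285), (0.06, 155), (0.067, 215), (0.068, 713), (0.069, 502), (0.07, 95)]
saddle 12835 z med -0.0204 x 0.016 0.054 width 0.0399 mid at x=0 0.0004 at x=.05 0.0003 ang deg -0.08
ridge 0
```

```bash
python3 chk.py 0.0515
python3 - <<'E'
from h import *
L=np.load("w4L.npy")
for z0,z1 in((.0495,.0535),(.0575,.0615),(.0665,.0705)):
    k=(abs(L[:,1])<.03)&(L[:,0]>.03)&(L[:,0]<.08)&(L[:,2]>z0)&(L[:,2]<z1);q=L[k]
    print(z0,len(q),q.min(0).round(4),q.max(0).round(4))
    for x in(.055,.058,.061,.064): 
        t=q[abs(q[:,0]-x)<.0015]
        if len(t)>5: print(x,t[:,1].min().round(4),t[:,1].max().round(4),t[:,2].mean().round(4))
E
```

```text
[ 0.49262098 -0.15384497  0.14672233] [-0.641 -0.224  2.33   0.487  0.648 -2.502] [-0.   0.1 -4. ]
t 12.32 delta [0.0019, -0.0026, 0.0046, 0.0016, 0.0013, 0.0009] rot deg 0.1
[(-0.04, 367), (-0.039, 197), (-0.038, 100), (-0.037, 100), (-0.036, 90), (-0.035, 93), (-0.034, 92), (-0.033, 108), (-0.032, 100), (-0.031, 97), (-0.03, 108), (-0.029, 98), (-0.028, 93), (-0.027, 428), (-0.026, 2826), (-0.025, 2740), (-0.024, 498), (-0.023, 104), (-0.022, 536), (-0.021, 4488), (-0.02, 4882), (-0.019, 711), (-0.018, 110), (-0.017, 87), (-0.016, 81), (-0.015, 123), (-0.014, 72), (-0.013, 100), (-0.012, 89), (-0.01, 107), (0.049, 223), (0.05, 653), (0.051, 332), (0.057, 91), (0.058, 262), (0.059, 147), (0.066, 226), (0.067, 672), (0.068, 468), (0.069, 85)]
saddle 12834 z med -0.0204 x 0.016 0.054 width 0.0398 mid at x=0 0.0003 at x=.05 0.0004 ang deg 0.11
ridge 1224 z med 0.0506 x 0.046 0.068 width 0.0139 mid at x=0 -0.0034 at x=.05 -0.0032 ang deg 0.19
0.0495 1163 [ 0.0461 -0.0105  0.0495] [0.0678 0.0038 0.0528]
0.055 -0.0101 0.0038 0.0506
0.058 -0.0101 0.0038 0.0506
0.061 -0.01 0.0038 0.0507
0.064 -0.0105 0.0038 0.0508
0.0575 496 [ 0.0449 -0.0139  0.0575] [0.0681 0.0073 0.0613]
0.055 -0.0138 0.0072 0.0587
0.058 -0.0137 0.0072 0.0587
0.061 -0.0137 0.0071 0.0588
0.064 -0.0136 0.0071 0.0586
0.0665 1402 [ 0.0436 -0.0202  0.0665] [0.0727 0.0139 0.0702]
0.055 -0.0202 0.0137 0.0679
0.058 -0.0201 0.0136 0.0679
0.061 -0.0199 0.0136 0.0678
0.064 -0.0198 0.0135 0.0678
```

Emit:
{"fn": "carry_out", "kwargs": {"deltas": [0.001,-0.0018,0,0,0,0.002,0.002,-0.0036,0.01,0,0,0.002,0.002,-0.0036,0.02,0,0,0.002,0.002,-0.0036,0.03,0,0,0.002,0.002,-0.0036,0.034,0,0,0.002]}}

```text
time: 13.0
eef_pos: [0.5082, -0.159, 0.117]
tcp_rot: [0.022, 0.965, -0.006, 0.26]
contact_force: [0.2, -0.5, -2.9]
opening: 0.451
finger_force: 61.5
```

```bash
python3 chk.py 0.0165|grep -v "(-0.04"
python3 - <<'E'
from h import *
L=np.load("w4L.npy")
k=(abs(L[:,1])<.03)&(L[:,0]>.057)&(L[:,0]<.08)&(L[:,2]>0.005)&(L[:,2]<.05);q=L[k]
for z0 in np.arange(.008,.04,.002):
    t=q[abs(q[:,2]-z0)<.001]
    if len(t)>40: print(z0.round(3),len(t),t[:,:2].min(0).round(4),t[:,:2].max(0).round(4))
E
```

```text
[ 0.50825    -0.15898131  0.11704399] [-0.628 -0.125  2.311  0.538  0.571 -2.554] [ 0.2 -0.5 -2.9]
t 13.0 delta [0.0007, 0.0019, -0.029, 0.0008, 0.0027, -0.0] rot deg 0.2
saddle 12843 z med -0.0204 x 0.016 0.054 width 0.0398 mid at x=0 0.0003 at x=.05 0.0004 ang deg 0.18
ridge 1326 z med 0.0169 x 0.05 0.066 width 0.014 mid at x=0 0.0002 at x=.05 0.0011 ang deg 1.01
0.016 421 [ 0.0571 -0.0057] [0.0669 0.0082]
0.018 401 [ 0.057  -0.0057] [0.0669 0.0084]
0.024 188 [ 0.0572 -0.0094] [0.0667 0.0117]
0.026 141 [ 0.0571 -0.0096] [0.0667 0.0119]
0.032 103 [ 0.0573 -0.0149] [0.0713 0.0169]
0.034 1067 [ 0.0572 -0.0156] [0.0717 0.018 ]
0.036 176 [ 0.0571 -0.0158] [0.0717 0.0183]
```

Emit:
{"fn": "carry_out", "kwargs": {"deltas": [0,0.0008,0,0,0,0,0,0.0008,0.004,0,0,0,0,0.0008,0.008,0,0,0,0,0.0008,0.011,0,0,0,0,0.0008,0.013,0,0,0]}}

```text
time: 13.68
eef_pos: [0.515, -0.1588, 0.1068]
tcp_rot: [0.022, 0.965, -0.006, 0.261]
contact_force: [-0.5, -0.4, -3.0]
opening: 0.453
finger_force: 61.5
```

```bash
python3 chk.py 0.0045|grep -v "(-0.04"
python3 - <<'E'
from h import *
L=np.load("w4L.npy")
k=(abs(L[:,1])<.03)&(L[:,0]>.057)&(L[:,0]<.08)&(L[:,2]>-.005)&(L[:,2]<.05);q=L[k]
for z0 in np.arange(-.004,.03,.002):
    t=q[abs(q[:,2]-z0)<.001]
    if len(t)>40: print(z0.round(3),len(t),t[:,:2].min(0).round(4),t[:,:2].max(0).round(4))
E
```

```text
[ 0.51495666 -0.15878447  0.10681672] [-0.618 -0.09   2.303  0.556  0.543 -2.569] [-0.5 -0.4 -3. ]
t 13.68 delta [0.0013, 0.0014, -0.0412, -0.0001, 0.0041, 0.0003] rot deg 0.2
saddle 12830 z med -0.0204 x 0.016 0.054 width 0.0398 mid at x=0 0.0003 at x=.05 0.0004 ang deg 0.06
ridge 1507 z med 0.0046 x 0.052 0.068 width 0.0143 mid at x=0 0.0007 at x=.05 0.0006 ang deg -0.04
0.004 723 [ 0.057  -0.0064] [0.0674 0.0077]
0.006 286 [ 0.057  -0.0065] [0.0674 0.0078]
0.012 305 [ 0.057  -0.0097] [0.0675 0.0114]
0.014 112 [ 0.0573 -0.0101] [0.0675 0.0114]
0.02 220 [ 0.0571 -0.0153] [0.0717 0.017 ]
0.022 1273 [ 0.057  -0.0161] [0.0726 0.0176]
0.024 113 [ 0.0572 -0.0163] [0.0726 0.0178]
```

Emit:
{"fn": "carry_out", "kwargs": {"deltas": [0,0.0002,0.002,0,0,0,0,0.0002,0.004,0,0,0,0,0.0002,0.005,0,0,0,0,0.0002,0.006,0,0,0,0,0.0002,0.0065,0,0,0]}}

```text
time: 14.35
eef_pos: [0.5182, -0.1588, 0.1014]
tcp_rot: [0.022, 0.965, -0.006, 0.261]
contact_force: [-0.1, -0.3, -3.3]
opening: 0.452
finger_force: 61.5
```

```bash
cat > z.py <<'E'
from h import *
L=np.load("w4L.npy")
k=(abs(L[:,1])<.03)&(L[:,0]>.057)&(L[:,0]<.08)&(L[:,2]>-.02)&(L[:,2]<.05);q=L[k]
for z0 in np.arange(-.02,.02,.001):
    t=q[abs(q[:,2]-z0)<.0005]
    if len(t)>100: print(z0.round(3),len(t),t[:,:2].min(0).round(4),t[:,:2].max(0).round(4))
E
python3 chk.py -0.002|grep -v "(-0.04"; python3 z.py
```

```text
[ 0.51824366 -0.15877125  0.10143822] [-0.613 -0.072  2.299  0.566  0.529 -2.577] [-0.1 -0.3 -3.3]
t 14.35 delta [0.0014, 0.0012, -0.0475, -0.0003, 0.0044, 0.0004] rot deg 0.3
saddle 12849 z med -0.0204 x 0.016 0.054 width 0.0399 mid at x=0 0.0003 at x=.05 0.0004 ang deg 0.14
ridge 1577 z med -0.0017 x 0.054 0.068 width 0.0139 mid at x=0 0.0003 at x=.05 0.0004 ang deg 0.07
-0.003 107 [ 0.0571 -0.0064] [0.0673 0.0073]
-0.002 578 [ 0.057  -0.0065] [0.0676 0.0074]
-0.001 385 [ 0.0572 -0.0066] [0.0676 0.0074]
0.006 207 [ 0.0573 -0.0101] [0.0677 0.011 ]
0.007 185 [ 0.0572 -0.0101] [0.0677 0.011 ]
0.014 145 [ 0.0573 -0.0153] [0.0722 0.0167]
0.015 785 [ 0.0572 -0.0159] [0.0725 0.0171]
0.016 611 [ 0.0571 -0.0163] [0.0726 0.0174]
0.017 148 [ 0.057  -0.0164] [0.0726 0.0176]
```

Emit:
{"fn": "carry_out", "kwargs": {"deltas": [0,0,0.001,0,0,0,0,0,0.002,0,0,0,0,0,0.0025,0,0,0,0,0,0.003,0,0,0]}}

```text
time: 14.9
eef_pos: [0.5197, -0.1588, 0.0988]
tcp_rot: [0.022, 0.965, -0.006, 0.261]
contact_force: [-0.1, 0.5, -3.3]
opening: 0.456
finger_force: 61.5
```

```bash
python3 chk.py -0.0045|grep -v "(-0.04"; python3 z.py
```

```text
[ 0.5197468  -0.15883125  0.09883617] [-0.611 -0.063  2.296  0.571  0.522 -2.581] [-0.1  0.5 -3.3]
t 14.9 delta [0.0014, 0.0012, -0.0505, -0.0003, 0.0044, 0.0004] rot deg 0.3
saddle 12840 z med -0.0204 x 0.016 0.054 width 0.0398 mid at x=0 0.0003 at x=.05 0.0004 ang deg 0.2
ridge 1609 z med -0.0047 x 0.054 0.068 width 0.0142 mid at x=0 0.0018 at x=.05 0.0008 ang deg -1.19
-0.006 108 [ 0.057  -0.0066] [0.0677 0.0075]
-0.005 589 [ 0.057  -0.0067] [0.0673 0.0076]
-0.004 401 [ 0.0572 -0.0067] [0.0677 0.0077]
0.003 219 [ 0.0572 -0.0101] [0.0674 0.0111]
0.004 174 [ 0.0571 -0.0102] [0.0677 0.0112]
0.011 168 [ 0.0571 -0.0152] [0.0722 0.0165]
0.012 801 [ 0.0571 -0.0158] [0.0726 0.0171]
0.013 623 [ 0.057  -0.0163] [0.0726 0.0174]
0.014 164 [ 0.0573 -0.0164] [0.0726 0.0175]
```

Emit:
{"fn": "carry_out", "kwargs": {"deltas": [0,0,0.001,0,0,0,0,0,0.002,0,0,0,0,0,0.003,0,0,0,0,0,0.0035,0,0,0,0,0,0.0042,0,0,0]}}

```text
time: 15.58
eef_pos: [0.5215, -0.1589, 0.0957]
tcp_rot: [0.021, 0.965, -0.006, 0.26]
contact_force: [-16.5, 0.5, 11.7]
opening: 0.453
finger_force: 64.0
```

```bash
python3 chk.py -0.008|grep -v "(-0.04"; python3 z.py
```

```text
[ 0.52152194 -0.15886278  0.09572475] [-0.609 -0.053  2.293  0.577  0.517 -2.587] [-16.5   0.5  11.7]
t 15.57 delta [0.0014, 0.0012, -0.0541, 0.0008, 0.0034, 0.0014] rot deg 0.2
saddle 12888 z med -0.0206 x 0.016 0.054 width 0.0398 mid at x=0 0.0003 at x=.05 0.0005 ang deg 0.14
ridge 1676 z med -0.0082 x 0.054 0.068 width 0.0141 mid at x=0 0.0004 at x=.05 0.0004 ang deg 0.06
-0.009 371 [ 0.057  -0.0065] [0.0675 0.0073]
-0.008 622 [ 0.0572 -0.0066] [0.0675 0.0075]
-0.007 183 [ 0.0571 -0.0067] [0.0674 0.0075]
-0.001 131 [ 0.0572 -0.0099] [0.0676 0.0111]
0.0 276 [ 0.0571 -0.0101] [0.0675 0.0112]
0.008 482 [ 0.0571 -0.0154] [0.0722 0.0168]
0.009 940 [ 0.057  -0.0162] [0.0726 0.0172]
0.01 326 [ 0.0573 -0.0163] [0.0726 0.0175]
```

Emit:
{"fn": "carry_out", "kwargs": {"deltas": [0,0,0,0,0,0,0,0,0,0,0,0,0,0,0,0,0,0]}}

```text
time: 16.0
eef_pos: [0.5215, -0.1589, 0.0958]
tcp_rot: [0.021, 0.965, -0.006, 0.261]
contact_force: [-8.9, 0.6, 5.2]
opening: 0.454
finger_force: 63.1
```

Emit:
{"fn": "carry_out", "kwargs": {"deltas": [0,0,-0.005,0,0,0,0,0,-0.015,0,0,0,0,0,-0.03,0,0,0,0,0,-0.05,0,0,0,0,0,-0.075,0,0,0]}}

```text
time: 16.62
eef_pos: [0.4834, -0.1569, 0.1605]
tcp_rot: [0.022, 0.965, -0.006, 0.26]
contact_force: [0.2, -0.6, -2.2]
opening: 0.453
finger_force: 61.5
```

Run:
```python
from h import *
s=ctrl.get_state();print(s["eef_pos"],s["qpos"].round(3))
delta([.45,-.02,.22],down(40)); delta([.45,-.02,.22],down(60))
P=np.load("topP.npy")
def e(x0,x1,y0,y1,z0,z1):
    q=P.reshape(-1,3);q=q[(q[:,0]>x0)&(q[:,0]<x1)&(q[:,1]>y0)&(q[:,1]<y1)&(q[:,2]>z0)&(q[:,2]<z1)];r=cv2.minAreaRect(q[:,:2].astype(np.float32));print(len(q),np.percentile(q,[1,50,99],0).round(4).tolist(),r)
e(.51,.66,.26,.42,.002,.007); e(.51,.67,.245,.43,.042,.049)
```

```text
[ 0.48337822 -0.15692774  0.16048996] [-0.662 -0.269  2.338  0.477  0.687 -2.501]
t 16.62 delta [0.0042, 0.1353, -0.0713, 0.2179, 0.4966, 0.808] rot deg 55.8
t 16.62 delta [0.0042, 0.1353, -0.0713, 0.1259, 0.5171, 0.4674] rot deg 40.6
2264 [[0.5106, 0.2664, 0.0021], [0.5763, 0.3335, 0.0048], [0.6589, 0.4176, 0.0069]] ((0.584814727306366, 0.3402171730995178), (0.14918507635593414, 0.15936939418315887), 0.028886863961815834)
803 [[0.5112, 0.2478, 0.0425], [0.5882, 0.3126, 0.046], [0.6683, 0.4008, 0.0489]] ((0.5920793414115906, 0.3240107595920563), (0.1535949409008026, 0.15975810587406158), 88.3187255859375)
```

Emit:
{"fn": "carry_out", "kwargs": {"deltas": [0,0.02,-0.02,0.035,0.1,0.13,0.001,0.05,-0.04,0.07,0.2,0.26,0.002,0.08,-0.055,0.1,0.3,0.39,0.003,0.11,-0.065,0.14,0.41,0.52,0.004,0.135,-0.071,0.17,0.508,0.64]}}

```text
time: 17.25
eef_pos: [0.451, -0.019, 0.2213]
tcp_rot: [0.322, 0.946, 0.001, 0.021]
contact_force: [0.4, -0.8, -3.6]
opening: 0.454
finger_force: 61.5
```

Run:
```python
from h import *
s=ctrl.get_state();print(s["eef_pos"],s["qpos"].round(3))
delta([.55,.28,.22],down(2))
```

```text
[ 0.4510129  -0.01904724  0.22131374] [-2.670e-01 -2.450e-01  2.136e+00 -1.000e-03  1.209e+00 -1.182e+00]
t 17.25 delta [0.1041, 0.2973, 0.0018, 0.0316, 0.0298, 0.8795] rot deg 50.5
```

Emit:
{"fn": "carry_out", "kwargs": {"deltas": [0.015,0.05,0,0.006,0.006,0.16,0.035,0.11,0,0.012,0.012,0.33,0.06,0.17,0,0.018,0.018,0.5,0.08,0.23,0,0.024,0.024,0.67,0.095,0.275,0,0.03,0.03,0.84]}}

```text
time: 17.88
eef_pos: [0.5408, 0.2512, 0.2205]
tcp_rot: [0.681, 0.732, 0.001, 0.001]
contact_force: [1.1, -0.4, -3.2]
opening: 0.454
finger_force: 61.5
```

Run:
```python
from h import *
s=ctrl.get_state();print(s["eef_pos"],s["qpos"].round(3))
im,d,P,K,C=cam("wrist");save("w5",im);np.save("w5P.npy",P)
delta([.583,.336,.12],down(2))
```

```text
[0.54081625 0.25116719 0.22051551] [0.265 0.122 1.788 0.    1.229 0.193]
t 17.93 delta [0.0743, 0.0454, 0.1009, 0.0047, -0.0086, 0.0328] rot deg 2.0
```

View pics/w5.png

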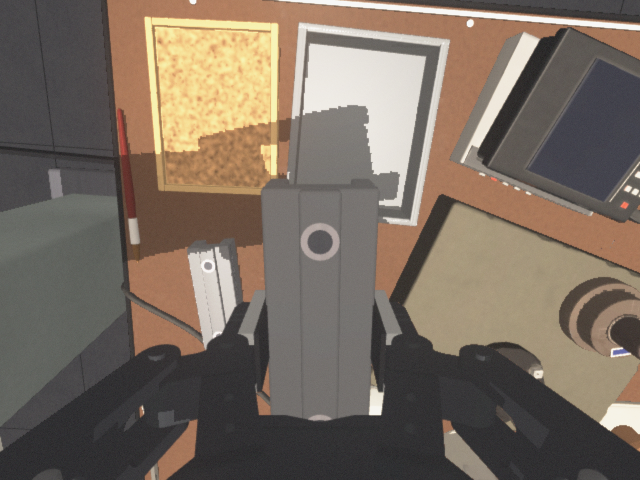

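Run:
```python
from h import *
P=np.load("w5P.npy")
k=(P[...,2]>.0425)&(P[...,2]<.048)&(P[...,0]>.5)&(P[...,0]<.68)&(P[...,1]>.24)&(P[...,1]<.44)
k[:, :285]=False
m=np.zeros(k.shape,np.uint8);m[k]=1
n,lab,st,_=cv2.connectedComponentsWithStats(m)
for i in range(1,n):
    if st[i,4]>150:
        q=P[lab==i]; print(st[i],np.percentile(q,[1,50,99],0).round(3).tolist(),cv2.minAreaRect(q[:,:2].astype(np.float32)))
for y in np.arange(.27,.42,.02):
    q=P[k&(abs(P[...,1]-y)<.002)]
    print(round(y,2),np.unique(np.round(q[:,0],3)))
k=(P[...,2]>.0025)&(P[...,2]<.006)&(P[...,0]>.515)&(P[...,0]<.66)&(P[...,1]>.25)&(P[...,1]<.42)
q=P[k];print("floor",np.percentile(q,[1,50,99],0).round(3).tolist())
```

```text
[ 287   22  163  204 4566] [[0.511, 0.251, 0.043], [0.592, 0.361, 0.045], [0.63, 0.401, 0.047]] ((0.5705348253250122, 0.32613682746887207), (0.1502702385187149, 0.1184219941496849), 88.175537109375)
[ 436  201   44   40 1185] [[0.648, 0.24, 0.043], [0.664, 0.255, 0.046], [0.679, 0.273, 0.047]] ((0.6630956530570984, 0.25691303610801697), (0.033805325627326965, 0.0338766947388649), 89.7754898071289)
0.27 [0.621 0.622 0.623 0.624 0.625 0.626 0.627 0.655 0.656 0.657 0.658 0.659
 0.66  0.661 0.662 0.663 0.664 0.665 0.666 0.667 0.668 0.669 0.67  0.671
 0.672 0.673 0.674 0.676 0.677]
0.29 [0.51  0.511 0.512 0.513 0.514 0.515 0.516 0.517 0.621 0.622 0.623 0.624
 0.625 0.626 0.627 0.628]
0.31 [0.511 0.512 0.513 0.514 0.515 0.516 0.517 0.518 0.622 0.623 0.624 0.625
 0.626 0.627 0.628 0.629 0.672 0.673 0.674]
0.33 [0.512 0.513 0.514 0.515 0.516 0.517 0.518 0.519 0.622 0.623 0.624 0.625
 0.626 0.627 0.628 0.629 0.677 0.678]
0.35 [0.513 0.514 0.515 0.516 0.517 0.518 0.519 0.623 0.624 0.625 0.626 0.627
 0.628 0.629 0.63 ]
0.37 [0.513 0.514 0.515 0.516 0.517 0.518 0.519 0.52  0.624 0.625 0.626 0.627
 0.628 0.629 0.63  0.631]
0.39 [0.514 0.515 0.516 0.517 0.518 0.519 0.52  0.624 0.625 0.626 0.627 0.628
 0.629 0.63  0.631]
0.41 []
floor [[0.52, 0.262, 0.003], [0.572, 0.338, 0.004], [0.623, 0.394, 0.006]]
```

Run:
```python
from h import *
delta([.5705,.327,.13],down(-2))
```

```text
t 17.93 delta [0.0663, 0.0324, 0.0908, 0.0044, -0.0088, 0.1026] rot deg 5.9
```

Emit:
{"fn": "carry_out", "kwargs": {"deltas": [0.025,0.01,0,0,0,0.03,0.05,0.02,0.01,0,0,0.06,0.066,0.032,0.04,0.002,-0.004,0.1,0.066,0.032,0.07,0.002,-0.004,0.1,0.066,0.032,0.09,0.002,-0.004,0.1]}}

```text
time: 18.55
eef_pos: [0.5663, 0.3175, 0.1281]
tcp_rot: [0.715, 0.699, -0.002, 0.0]
contact_force: [0.3, 0.3, -3.6]
opening: 0.454
finger_force: 61.7
```

Run:
```python
from h import *
s=ctrl.get_state();print(s["eef_pos"],s["contact_force"].round(1))
delta([.5705,.327,.018],down(-2))
```

```text
[0.56630635 0.31749465 0.12810206] [ 0.3  0.3 -3.6]
t 18.55 delta [0.0101, 0.0043, 0.11, -0.0028, 0.0042, 0.0135] rot deg 0.8
```

Emit:
{"fn": "carry_out", "kwargs": {"deltas": [0.003,0.001,0,0,0,0.006,0.003,0.001,0,0,0,0.006,0.003,0.001,0.02,0,0,0.006,0.003,0.001,0.035,0,0,0.006]}}

```text
time: 19.05
eef_pos: [0.5678, 0.3202, 0.0939]
tcp_rot: [0.717, 0.697, -0.002, 0.001]
contact_force: [-0.3, -0.1, -3.3]
opening: 0.452
finger_force: 61.8
```

Run:
```python
from h import *
s=ctrl.get_state();print(s["eef_pos"],s["contact_force"].round(1))
delta([.5705,.327,.018],down(-2))
```

```text
[0.56784738 0.32024126 0.09392905] [-0.3 -0.1 -3.3]
t 19.05 delta [0.0071, 0.0026, 0.0759, -0.0013, 0.0038, 0.0073] rot deg 0.5
```

Emit:
{"fn": "carry_out", "kwargs": {"deltas": [0.004,0.002,0.01,0,0,0.005,0.006,0.0025,0.03,0,0,0.005,0.006,0.0025,0.05,0,0,0.005,0.006,0.0025,0.065,0,0,0.005,0.006,0.0025,0.07,0,0,0.005]}}

```text
time: 19.68
eef_pos: [0.5695, 0.3257, 0.0227]
tcp_rot: [0.718, 0.696, -0.003, 0.0]
contact_force: [0.3, -0.1, -4.0]
opening: 0.455
finger_force: 61.7
```

Run:
```python
from h import *
s=ctrl.get_state();print(s["eef_pos"],s["contact_force"].round(1))
delta([.5705,.327,.0117],down(-2))
```

```text
[0.56953486 0.32566462 0.02272944] [ 0.3 -0.1 -4. ]
t 19.68 delta [0.0014, 0.001, 0.011, -0.004, 0.005, 0.0025] rot deg 0.4
```

Emit:
{"fn": "carry_out", "kwargs": {"deltas": [0.001,0,0.003,-0.002,0.003,0,0.001,0,0.006,-0.003,0.004,0,0.001,0,0.009,-0.003,0.004,0,0.001,0,0.011,-0.003,0.004,0,0.001,0,0.012,-0.003,0.004,0]}}

```text
time: 20.3
eef_pos: [0.5706, 0.327, 0.0128]
tcp_rot: [0.718, 0.696, 0.001, 0.001]
contact_force: [-0.4, -0.3, -3.2]
opening: 0.454
finger_force: 61.7
```

Emit:
{"fn": "carry_out", "kwargs": {"deltas": [0,0,0.001,0,0,0,0,0,0.0015,0,0,0,0,0,0.002,0,0,0,0,0,0.0025,0,0,0]}}

```text
time: 20.8
eef_pos: [0.5707, 0.3271, 0.0126]
tcp_rot: [0.718, 0.696, 0.0, 0.0]
contact_force: [-6.2, -3.3, 11.0]
opening: 0.453
finger_force: 63.4
```

Contact with the bin floor; release and rise.

Emit:
{"fn": "carry_out", "kwargs": {"deltas": [0,0,0,0,0,0,0,0,0,0,0,0,0,0,0,0,0,0,0,0,0,0,0,0], "grip": 62}}

```text
time: 21.3
eef_pos: [0.5707, 0.3271, 0.0101]
tcp_rot: [0.718, 0.696, 0.001, 0.001]
contact_force: [-0.5, 0.8, -0.4]
opening: 0.62
finger_force: 0.0
```

Emit:
{"fn": "carry_out", "kwargs": {"deltas": [0,0,-0.02,0,0,0,0,0,-0.06,0,0,0,0,0,-0.11,0,0,0,0,0,-0.16,0,0,0,0,0,-0.2,0,0,0]}}

```text
time: 21.92
eef_pos: [0.5709, 0.3273, 0.2149]
tcp_rot: [0.718, 0.696, 0.003, 0.001]
contact_force: [-0.6, -0.5, -0.0]
opening: 0.618
finger_force: 0.0
```

Run:
```python
from h import *
delta([.4499,-.0374,.2],down(0))
im,d,P,K,C=cam("wrist");save("w6",im)
for z0,z1 in((.029,.04),(.034,.04)):
    k=(P[...,2]>z0)&(P[...,2]<z1)&(P[...,0]>.53)&(P[...,0]<.612)&(P[...,1]>.25)&(P[...,1]<.39)
    q=P[k];print(len(q),q.mean(0),np.ptp(q[:,2]),cv2.minAreaRect(q[:,:2].astype(np.float32)))
im,d,P,K,C=cam("top")
for z0,z1 in((.0305,.036),(.022,.036)):
    m=(P[...,0]>.37)&(P[...,0]<.51)&(P[...,1]>.05)&(P[...,1]<.25)&(P[...,2]>z0)&(P[...,2]<z1)
    q=P[m];r=cv2.minAreaRect(q[:,:2].astype(np.float32)); print(len(q),q.mean(0).round(4),r)
```

```text
t 21.93 delta [-0.3685, -0.1092, 0.0135, 0.006, -0.0019, -0.0324] rot deg 1.9
5752 [0.57062235 0.32427977 0.03407975] 0.010956066232267525 ((0.5731601119041443, 0.31887099146842957), (0.12557394802570343, 0.08154954761266708), 87.94577026367188)
2172 [0.57075356 0.32184188 0.03718587] 0.005983379949243306 ((0.572969913482666, 0.31898415088653564), (0.12540589272975922, 0.08154385536909103), 88.1220932006836)
380 [0.4443 0.1562 0.0331] ((0.444320410490036, 0.15694987773895264), (0.039320167154073715, 0.10949786007404327), 7.333889961242676)
894 [0.4447 0.1564 0.0305] ((0.4451092481613159, 0.15692247450351715), (0.04051365703344345, 0.11029567569494247), 7.703736305236816)
```

Emit:
{"fn": "carry_out", "kwargs": {"deltas": [-0.03,-0.008,0,0,0,-0.006,-0.08,-0.023,0,0,0,-0.012,-0.13,-0.038,0,0,0,-0.018,-0.18,-0.053,0,0,0,-0.024,-0.23,-0.068,0,0.006,-0.002,-0.032], "grip": 75}}

```text
time: 22.65
eef_pos: [0.4937, 0.098, 0.21]
tcp_rot: [0.707, 0.707, -0.002, -0.001]
contact_force: [0.9, 0.5, 0.1]
opening: 0.75
finger_force: 0.0
```

Emit:
{"fn": "carry_out", "kwargs": {"deltas": [-0.05,-0.015,0,0,0,0,-0.1,-0.03,0.02,0,0,0,-0.13,-0.037,0.06,0,0,0,-0.135,-0.037,0.1,0,0,0,-0.135,-0.037,0.12,0,0,0]}}

```text
time: 23.28
eef_pos: [0.4554, -0.0361, 0.0882]
tcp_rot: [0.708, 0.706, -0.003, -0.002]
contact_force: [0.3, 0.5, -0.1]
opening: 0.752
finger_force: 0.0
```

Run:
```python
from h import *
delta([.4499,-.0374,.009],down(0))
im,d,P,K,C=cam("wrist")
k=(P[...,2]>.022)&(P[...,2]<.04)&(P[...,0]>.41)&(P[...,0]<.5)&(P[...,1]>-.11)&(P[...,1]<.03)
q=P[k];print(len(q),q.mean(0),cv2.minAreaRect(q[:,:2].astype(np.float32)))
```

```text
t 23.27 delta [-0.0012, -0.0049, 0.0792, -0.0076, 0.0007, -0.0022] rot deg 0.5
12376 [ 0.44999311 -0.03297145  0.03005044] ((0.449872761964798, -0.0377182774245739), (0.11044015735387802, 0.040113016963005066), 89.99212646484375)
```

Emit:
{"fn": "carry_out", "kwargs": {"deltas": [-0.001,-0.003,0,-0.004,0,-0.002,-0.001,-0.005,0.03,-0.006,0,-0.002,-0.001,-0.005,0.055,-0.006,0,-0.002,-0.001,-0.005,0.072,-0.006,0,-0.002,-0.001,-0.005,0.077,-0.006,0,-0.002]}}

```text
time: 23.95
eef_pos: [0.4522, -0.0369, 0.014]
tcp_rot: [0.706, 0.708, 0.0, 0.002]
contact_force: [0.2, -0.4, -0.6]
opening: 0.748
finger_force: 0.0
```

Run:
```python
from h import *
delta([.4499,-.0377,.008],down(0))
```

```text
t 23.95 delta [-0.0008, -0.0024, 0.006, 0.0024, 0.0019, 0.002] rot deg 0.2
```

Emit:
{"fn": "carry_out", "kwargs": {"deltas": [0,-0.001,0.002,0,0,0,0,-0.001,0.003,0,0,0,0,-0.001,0.003,0,0,0]}}

```text
time: 24.32
eef_pos: [0.4515, -0.0371, 0.0112]
tcp_rot: [0.707, 0.708, 0.0, 0.002]
contact_force: [0.4, -1.2, 0.0]
opening: 0.751
finger_force: 0.0
```

Run:
```python
from h import *
delta([.4499,-.0377,.008],down(0))
```

```text
t 24.32 delta [-0.0006, -0.0016, 0.0032, 0.0032, 0.0022, 0.0017] rot deg 0.2
```

Emit:
{"fn": "carry_out", "kwargs": {"deltas": [0,-0.0015,0.002,0.003,0.002,0.002,0,-0.0015,0.003,0.003,0.002,0.002,0,-0.0015,0.003,0.003,0.002,0.002]}}

```text
time: 24.7
eef_pos: [0.4493, -0.037, 0.0074]
tcp_rot: [0.707, 0.707, -0.0, -0.001]
contact_force: [-0.2, -0.3, -0.3]
opening: 0.752
finger_force: 0.0
```

Emit:
{"fn": "carry_out", "kwargs": {"deltas": [0,0,0,0,0,0,0,0,0,0,0,0,0,0,0,0,0,0,0,0,0,0,0,0], "grip": 30, "grip_force": 60}}

```text
time: 25.2
eef_pos: [0.4499, -0.0371, 0.0079]
tcp_rot: [0.707, 0.707, -0.0, -0.0]
contact_force: [0.6, 0.2, 3.2]
opening: 0.452
finger_force: 61.9
```

Emit:
{"fn": "carry_out", "kwargs": {"deltas": [0,0,-0.01,0,0,0,0,0,-0.03,0,0,0,0,0,-0.06,0,0,0,0,0,-0.1,0,0,0,0,0,-0.12,0,0,0]}}

```text
time: 25.82
eef_pos: [0.4497, -0.0371, 0.1293]
tcp_rot: [0.707, 0.707, 0.0, 0.0]
contact_force: [0.2, 0.1, -3.7]
opening: 0.453
finger_force: 61.2
```

```bash
cat > held.py <<'E'
from h import *
def held(Pw,s):
    R0=R.from_quat(s["tcp_rot"]).as_matrix();L=(Pw.reshape(-1,3)-s["eef_pos"])@R0
    k=(abs(L[:,1])<.025)&(L[:,0]>.016)&(L[:,0]<.07)&(L[:,2]>-.03)&(L[:,2]<-.012);q=L[k]
    X=[];M=[]
    for x in np.arange(.02,.05,.002):
        t=q[abs(q[:,0]-x)<.001,1]
        if len(t): X.append(x);M.append((t.min()+t.max())/2)
    c=np.polyfit(X,M,1)
    print("held: mid y at x=0",c[1].round(4),"ang",np.degrees(c[0]).round(2),"end x",np.percentile(q[:,0],99.7).round(4),"z",[v.round(4) for v in (np.median(q[abs(q[:,1])>.01,2]),np.median(q[abs(q[:,1])<.005,2]))])
E
python3 - <<'E'
from held import *
s=ctrl.get_state();print(s["eef_pos"],s["opening"],s["contact_force"].round(1))
im,d,P,K,C=cam("wrist");held(P,s)
delta([.4447,.157,.14],down(7.8))
E
```

```text
[ 0.44974673 -0.0370894   0.12928156] 0.453119922765691 [ 0.2  0.1 -3.7]
held: mid y at x=0 -0.0004 ang 0.01 end x 0.0544 z [np.float64(-0.0203), np.float64(-0.0254)]
t 25.88 delta [0.1944, -0.0064, -0.0089, 0.0038, 0.0017, -0.1364] rot deg 7.8
```

Emit:
{"fn": "carry_out", "kwargs": {"deltas": [0.03,-0.001,0,0,0,-0.02,0.08,-0.003,0,0,0,-0.06,0.13,-0.004,0,0,0,-0.1,0.175,-0.006,0,0,0,-0.136,0.194,-0.0064,0,0.002,0.001,-0.136]}}

```text
time: 26.5
eef_pos: [0.4415, 0.1589, 0.1261]
tcp_rot: [0.657, 0.754, -0.002, -0.003]
contact_force: [0.2, -0.7, -2.6]
opening: 0.455
finger_force: 61.1
```

Emit:
{"fn": "carry_out", "kwargs": {"deltas": [0,0,0.005,0,0,0,0,0,0.015,0,0,0,0,0,0.025,0,0,0,0,0,0.03,0,0,0,0,0,0.03,0,0,0]}}

```text
time: 27.12
eef_pos: [0.4428, 0.1565, 0.0969]
tcp_rot: [0.658, 0.753, -0.001, -0.002]
contact_force: [-0.2, 0.8, -3.4]
opening: 0.452
finger_force: 61.1
```

```bash
cat > al.py <<'E'
from held import *
s=ctrl.get_state();print(s["eef_pos"],s["contact_force"].round(1))
delta([.4447,.157,.0647],down(7.8),s)
im,d,P,K,C=cam("wrist");save("w7",im);held(P,s)
R0=R.from_quat(s["tcp_rot"]).as_matrix();L=(P.reshape(-1,3)-s["eef_pos"])@R0
for z in np.arange(.01,.12,.001):
    q=L[(abs(L[:,2]-z)<.0005)&(L[:,0]>.035)&(L[:,0]<.09)&(abs(L[:,1])<.03)]
    if len(q)>60: print(z.round(3),len(q),q[:,:2].min(0).round(4),q[:,:2].max(0).round(4))
E
python3 al.py
```

```text
[0.44281102 0.15652032 0.09685612] [-0.2  0.8 -3.4]
t 27.12 delta [0.0002, 0.0021, 0.0321, -0.0046, -0.0015, -0.0015] rot deg 0.3
held: mid y at x=0 -0.0005 ang 0.23 end x 0.0544 z [np.float64(-0.0203), np.float64(-0.0254)]
0.063 177 [ 0.0445 -0.005 ] [0.0549 0.0083]
0.064 234 [ 0.0443 -0.005 ] [0.0548 0.0084]
0.068 285 [ 0.0438 -0.0179] [0.0545 0.0209]
0.069 367 [ 0.0437 -0.0181] [0.0549 0.0214]
0.07 99 [ 0.0436 -0.0182] [0.0549 0.0216]
0.095 362 [ 0.044  -0.0299] [0.0896 0.0299]
0.096 2440 [ 0.0438 -0.0299] [0.0896 0.03  ]
0.097 2800 [ 0.0437 -0.03  ] [0.0897 0.03  ]
0.098 561 [ 0.0436 -0.0299] [0.0898 0.03  ]
```

Emit:
{"fn": "carry_out", "kwargs": {"deltas": [0,0.0022,0.01,-0.004,-0.001,-0.001,0,0.0022,0.025,-0.004,-0.001,-0.001,0,0.0022,0.04,-0.004,-0.001,-0.001,0,0.0022,0.045,-0.004,-0.001,-0.001,0,0.0022,0.045,-0.004,-0.001,-0.001]}}

```text
time: 27.8
eef_pos: [0.4447, 0.1573, 0.0518]
tcp_rot: [0.657, 0.754, -0.0, -0.0]
contact_force: [0.3, -0.6, -3.0]
opening: 0.458
finger_force: 61.0
```

```bash
sed -i 's/\.0647/.0357/' al.py; python3 al.py
```

```text
[0.44471734 0.15733956 0.0518182 ] [ 0.3 -0.6 -3. ]
t 27.8 delta [-0.0003, -0.0001, 0.0161, -0.0007, -0.0006, 0.0005] rot deg 0.1
held: mid y at x=0 -0.0004 ang 0.15 end x 0.0544 z [np.float64(-0.0203), np.float64(-0.0254)]
0.018 109 [ 0.0506 -0.007 ] [0.0541 0.006 ]
0.019 144 [ 0.0505 -0.0075] [0.0545 0.006 ]
0.023 134 [ 0.05 -0.02] [0.0544 0.0186]
0.024 187 [ 0.0498 -0.0202] [0.0544 0.0188]
0.05 678 [ 0.0457 -0.0299] [0.09 0.03]
0.051 4244 [ 0.0445 -0.03  ] [0.09 0.03]
0.052 3808 [ 0.045 -0.03 ] [0.0897 0.03  ]
0.053 551 [ 0.0464 -0.03  ] [0.0898 0.03  ]
```

Emit:
{"fn": "carry_out", "kwargs": {"deltas": [0,0,0.005,0,0,0,0,0,0.009,0,0,0,0,0,0.012,0,0,0,0,0,0.014,0,0,0,0,0,0.015,0,0,0]}}

```text
time: 28.48
eef_pos: [0.4452, 0.1574, 0.0375]
tcp_rot: [0.657, 0.754, 0.0, 0.0]
contact_force: [0.5, -0.1, -3.4]
opening: 0.454
finger_force: 61.1
```

Emit:
{"fn": "carry_out", "kwargs": {"deltas": [0,0,0.001,0,0,0,0,0,0.0015,0,0,0,0,0,0.002,0,0,0,0,0,0.002,0,0,0]}}

```text
time: 28.98
eef_pos: [0.4453, 0.1574, 0.036]
tcp_rot: [0.657, 0.754, 0.0, 0.0]
contact_force: [-2.5, -0.4, 0.3]
opening: 0.454
finger_force: 61.5
```

Emit:
{"fn": "carry_out", "kwargs": {"deltas": [0,0,0.0005,0,0,0,0,0,0.001,0,0,0,0,0,0.001,0,0,0]}}

```text
time: 29.35
eef_pos: [0.4454, 0.1574, 0.0359]
tcp_rot: [0.657, 0.754, 0.0, -0.0]
contact_force: [-5.5, -0.9, 8.4]
opening: 0.455
finger_force: 62.6
```

Seated at the expected height; release and rise.

Emit:
{"fn": "carry_out", "kwargs": {"deltas": [0,0,0,0,0,0,0,0,0,0,0,0,0,0,0,0,0,0,0,0,0,0,0,0], "grip": 75}}

```text
time: 29.85
eef_pos: [0.4453, 0.1574, 0.0345]
tcp_rot: [0.657, 0.754, 0.001, 0.0]
contact_force: [0.2, 0.1, -0.3]
opening: 0.75
finger_force: 0.0
```

Emit:
{"fn": "carry_out", "kwargs": {"deltas": [0,0,-0.02,0,0,0,0,0,-0.06,0,0,0,0,0,-0.11,0,0,0,0,0,-0.16,0,0,0,0,0,-0.2,0,0,0]}}

```text
time: 30.48
eef_pos: [0.4454, 0.1573, 0.2369]
tcp_rot: [0.657, 0.754, 0.001, 0.001]
contact_force: [0.7, -0.1, -0.6]
opening: 0.747
finger_force: 0.0
```

Run:
```python
from h import *
im,d,P,K,C=cam("wrist");save("w8",im)
def reg(P,a,b,c,e,z0,z1):
    m=(P[...,0]>a)&(P[...,0]<b)&(P[...,1]>c)&(P[...,1]<e)&(P[...,2]>z0)&(P[...,2]<z1)
    q=P[m];r=cv2.minAreaRect(q[:,:2].astype(np.float32)); print(len(q),q.mean(0).round(4),r, np.linalg.lstsq(np.c_[q[:,:2],np.ones(len(q))],q[:,2],rcond=None)[0].round(3))
reg(P,.39,.5,.06,.25,.05,.07);reg(P,.39,.5,.06,.25,.0585,.07)
im,d,P,K,C=cam("top");reg(P,.37,.5,.05,.25,.05,.07);reg(P,.51,.61,.1,.24,.05,.07);reg(P,.53,.611,.26,.39,.028,.04)
```

```text
5425 [0.4448 0.1602 0.058 ] ((0.44523075222969055, 0.15721957385540009), (0.040049903094768524, 0.10958101600408554), 7.786442756652832) [ 0.001 -0.001  0.058]
1926 [0.4448 0.1606 0.0613] ((0.4503327012062073, 0.15772554278373718), (0.024390771985054016, 0.10922862589359283), 7.381648540496826) [0.002 0.001 0.06 ]
310 [0.4503 0.1194 0.0587] ((0.4462439715862274, 0.15624885261058807), (0.04031045362353325, 0.10881435871124268), 7.889671325683594) [ 0.033 -0.011  0.045]
195 [0.5603 0.1349 0.0586] ((0.5605424046516418, 0.13517948985099792), (0.04023817554116249, 0.022342398762702942), 9.204080581665039) [0.02  0.022 0.045]
193 [0.5865 0.335  0.0334] ((0.5808159112930298, 0.32677099108695984), (0.10710981488227844, 0.021883953362703323), 88.18803405761719) [-0.206  0.005  0.153]
```

View pics/w8.png

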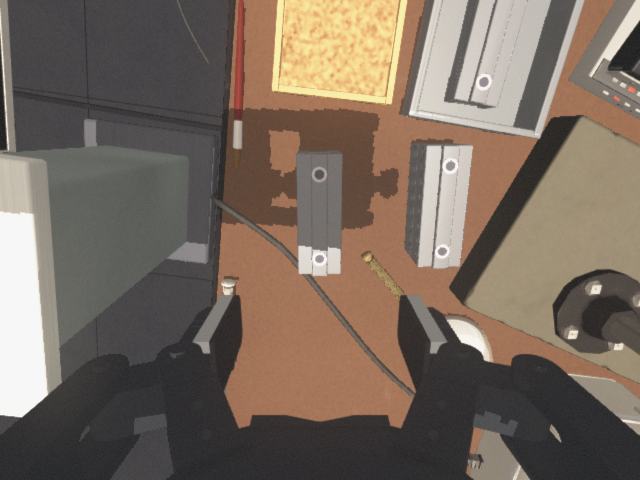

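The picture shows the restacked pair at about (319,212), flush and level with its rib top at 61 mm. The worn saddle lies flat in the bin at about (485,50), and the two-high stack at about (440,205) is untouched.

```bash
python3 -c "
from plant import ctrl
print(ctrl.sign_off())"
```

```text
the job is handed in; nothing more can be done
None
```

The middle saddle went down over the no-go step, so it is worn: I laid it flat in the scrap bin, restacked the top saddle flush and fully down on the bottom one, and handed the job in at about 30 s; the verdict was not shown.

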